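# Clear the spice board, run the stick along its seam and put the stick back

## Task

Clear the spice tins off the bamboo board, putting each one into the tray that matches its lid colour (side by side on the tray's floor, upright or, if it was knocked over, on its side). Then take the cypress stick from its sloped rest and draw its tip slowly (about 2 to 3 cm a second), down in the seam, along the seam between the planks from the end with the copper studs all the way to the other end, as if to scrape it clean. Finally lay the stick back in both forks of its rest as it was, tip at the low end by the stop, and leave the porcelain bowl and the brass grinder where they stand.

Things in the scene. Friction and masses are not known exactly. Their poses are not given: they have to be found in the camera images.
- board: Fixed bamboo board, 340 x 186 mm, top 14 mm above the counter. Between its two planks runs an open, dark-bottomed seam along its x axis at y = 0: 12 mm wide, 6 mm deep (floor 8 mm above the counter), 250 mm long with closed ends. Two reddish copper studs (18 mm, flat) flank the seam at its +x end, the starting end. Origin: centre of the underside, z up.
- seam_start (a point): Point on the seam's centre line, level with the board's top, 100 mm from the middle, at the end with the copper studs.
- seam_end (a point): Point on the seam's centre line, level with the board's top, 100 mm from the middle, at the other end.
- rest: Fixed bamboo rest, base 210 x 44 mm, with two forks (26 mm openings, 14 mm long, cheeks 10 mm above the stick's axis) 70 mm up and 30 mm down the slope from the stick's middle, which lies 68 mm above the origin. Seated, the stick slopes 0.5 rad down to the rest's +x, where a stop block stands; between the forks its sides are free for fingers. Origin: centre of underside, z up.
- rest_tip (a point): Where the end of the stick's tip belongs when the stick is seated in the rest (1 mm short of the stop block).
- rest_tail (a point): Where the middle of the stick's rear end face belongs when the stick is seated.
- stick: Loose cypress stick, 200 mm, about 60 g. x runs rear to tip; origin halfway, on the axis. -100 to +40 mm: handle 18 x 18 mm square (faces square to its y, z); +40 to +100 mm: thin tip, 7 mm diameter, round end. Balance point 26 mm behind the origin. Starts in the rest sloping 0.5 rad down to the tip; gripped from above it keeps that slope, which suits the seam if turned in line with it.
- stick_tip (a point): The very end of the stick's tip, on its axis.
- stick_tail (a point): Middle of the stick's rear end face.
- suribachi: Loose white porcelain suribachi bowl with combed grooves, 136 mm across, 58 mm high. Bystander. Origin: centre of underside.
- grinder: Loose brass nutmeg grinder shaped like a bell, 64 mm across, 78 mm high. Bystander. Origin: centre of underside.
- red_tray: Fixed shallow red tray, 200 x 85 mm (long side along its x), 16 mm high, walls and floor 4 to 5 mm. Room for three tins in a row along x, for instance at x = -60, 0 and +60 mm. Origin: centre of the underside, z up.
- yellow_tray: Fixed shallow yellow tray, 200 x 85 mm (long side along its x), 16 mm high, walls and floor 4 to 5 mm. Room for three tins in a row along x, for instance at x = -60, 0 and +60 mm. Origin: centre of the underside, z up.
- red_tin0: Loose small square matte black spice tin with a red lid, 40 x 40 mm, 44 mm high, about 90 g; may be absent. Starts on the board. Origin: centre of the underside, z up, x and y square to its sides.
- red_tin1: Loose small square matte black spice tin with a red lid, 40 x 40 mm, 44 mm high, about 90 g; may be absent. Starts on the board. Origin: centre of the underside, z up, x and y square to its sides.
- red_tin2: Loose small square matte black spice tin with a red lid, 40 x 40 mm, 44 mm high, about 90 g; may be absent. Starts on the board. Origin: centre of the underside, z up, x and y square to its sides.
- yellow_tin0: Loose small square matte black spice tin with a yellow lid, 40 x 40 mm, 44 mm high, about 90 g; may be absent. Starts on the board. Origin: centre of the underside, z up, x and y square to its sides.
- yellow_tin1: Loose small square matte black spice tin with a yellow lid, 40 x 40 mm, 44 mm high, about 90 g; may be absent. Starts on the board. Origin: centre of the underside, z up, x and y square to its sides.
- yellow_tin2: Loose small square matte black spice tin with a yellow lid, 40 x 40 mm, 44 mm high, about 90 g; may be absent. Starts on the board. Origin: centre of the underside, z up, x and y square to its sides.

How it is judged:
By the outcome, as a careful person would: the job done as asked, in the order asked, and still so for the second after the job is handed in, with the robot touching nothing.
Of red_tin0, red_tin1, red_tin2, yellow_tin0, yellow_tin1, yellow_tin2 only 4 to 6 are there at a start; the rules pass over those that are not, and their reading is None.
At some moment in a run one of red_tin0, red_tin1, red_tin2, yellow_tin0, yellow_tin1, yellow_tin2 may be knocked a few centimetres aside while the robot is not near it.
It also fails if it takes over 210 s, if anything falls off the work surface, if the arm or the gripper's body presses on something with over 40 N, if the wrist force passes 120 N, or if a joint passes its speed limit or range.

## Robot

A 6-joint arm with a two-finger parallel gripper is mounted at the origin on the work surface. World frame = base frame: x ahead of the robot, y to its left, z up, the work surface at z = 0. Lengths are in m, angles in rad, forces in N, time in s.
With the tool pointing down it reaches from about 0.25 to 0.85 m from the base axis. Payload 12.5 kg.
Tool frame: the origin (TCP) lies at the very end of the fingers, on their centre line; the grasp point (between the pads) lies 19 mm behind it; z points along the fingers, y is the direction in which the jaws open and shut (so a half turn about z gives the same grasp; the last joint's range is limited). The gripper opens to 93 mm and grips with 3 to 60 N. Pads are 15 mm wide; open, the fingers measure 128 mm over their backs; the gripper's body (75 mm by 188 mm) begins 65 mm behind the grasp point.
Start: joints at [-1.332, 0.351, 1.652, -0, 1.139, -0.085], TCP at [0.175, -0.521, 0.219] pointing down, gripper open.
Joint ranges: [-2.75, 2.75], [-0.79, 2.1], [0.01, 2.65], [-1.57, 4.71], [0.07, 3.14], [-2.87, 2.87]. Speed limits (rad/s): [2.22, 2.22, 2.79, 3.14, 3.14, 3.14].

## Interface

Orientations are given as a unit quaternion [x, y, z, w].
In Python, from rig import arm gives the robot as it stands.
- The arm moves only by the tool carry_out, never from a script. Its argument "moves" is a list of rows, each a list of 7 numbers: the opening, from 0 (shut) to 1 (fully open), then the shift along the tool's x, y, z in cm, then the turn, a rotation vector about the tool's x, y, z in rad. In form: [[fingers, x, y, z, ax, ay, az], ...]. A call has 1 to 20 rows; each row shifts and turns the commanded pose from where the row before left it, along the tool's axes as they then stand; what a row does not reach is not made up. A row lasts 1/12 s, in which the tool goes at most 41.7 mm and 7.16 degrees, less where a joint would pass 70% of its speed; a pose out of reach is approached as far as the arm can. A call with a gripper value outside its range is refused whole. The fingers move at their own pace and stop on an object; "newtons" is the grip in N (left out, the last holds). Time passes only in rows, so rows that do not move let the fingers close. It gives the time, the measured TCP pose, the force and the opening at its end, in the units of the state.
- arm.observe(): the state, without advancing time (a new reading comes with each control period).
- arm.read_camera(name): name is "scene" or "top" or "wrist"; returns (picture, depth): 420x560x3 uint8, blue, green, red; 420x560 float32, m along the optical axis (not along the pixel's ray), 0 where there is no reading.
- arm.calibration(name): a dict with "fov_y" (degrees; the focal length in pixels is half the picture's height over the tangent of half this angle, whatever the lens; pixels are square), "cx", "cy" (the principal point, pixels), "R" (3x3) and "t" (3): a world point X has camera coordinates R X + t. Camera axes: x right, y down, z forward; pixel columns grow to the right and rows downward; lengths in m; the calibration is good to about 2 mm. The wrist camera is an equidistant fisheye: a pixel r from the principal point sees the ray r / f radians off the axis. A picture is of the moment at which its call begins: read the wrist's pose just before it. calibration takes no time and is no camera call; for the wrist camera it gives the pose at the moment of the call.
- arm.hand_in(): hands the job in, once; it reports no verdict.
The state is a dict: "t": time; "joint_positions": joint angles; "joint_velocities": joint speeds; "tau": joint torques, N m; "eef_pos": TCP position; "tool_rot": TCP orientation; "contact_force": force on the tool from outside, world axes, zero at the start; "torque": the same for the moment, N m; "width": finger opening in m.
Only numpy, scipy, OpenCV 4.12 (cv2) and the standard library are available. Lean on these libraries where they do the work, as an engineer would, in place of code of your own. Each camera call takes 0.05 s, during which the arm holds its last target.

## Working session

There is one attempt and no reset: what is moved stays moved. The work goes in short steps, Python scripts to look and compute and a tool call to move; the robot and the scene stay as the last step left them, time stands still between calls to the robot, and variables do not carry over. Pictures are saved under pics/ and viewed, and the job is handed in when it is done.

Besides the shell and the picture viewer there is one more tool, called after "Call:" in YAML: its name, and indented under it one key for each argument. carry_out: Moves the arm, as the interface text tells. Its arguments: {"type":"object","properties":{"moves":{"type":"array","items":{"type":"array","items":{"type":"number"}}},"newtons":{"type":"number"}},"required":["moves"]}

```bash
ls -la; mkdir -p pics
python3 - <<'E'
from rig import arm
import cv2, numpy as np
print(arm.observe())
for n in ["scene","top","wrist"]:
    c=arm.calibration(n); print(n,c)
    p,d=arm.read_camera(n); cv2.imwrite(f"pics/{n}0.png",p); np.save(f"pics/{n}0.npy",d)
E
```

```text
total 12
drwxr-xr-x  3 agent agent 4096 Dec  6 12:58 .
drwxr-xr-x 23 root  root  4096 Dec  6 12:58 ..
drwxr-xr-x  2 agent agent 4096 Dec  6 12:58 pics
{'t': 0.0, 'joint_positions': array([-1.33160094e+00,  3.51251213e-01,  1.65239011e+00, -1.27761855e-05,
        1.13912850e+00, -8.45795245e-02]), 'joint_velocities': array([-7.83606105e-05,  1.05693422e-04, -2.09595216e-03, -7.61676991e-04,
        9.81400699e-04,  5.77371250e-04]), 'tau': array([-7.50629715e-04, -4.97325933e+01, -2.85255682e+01,  6.98852632e-02,
        2.56998354e-02, -9.21000287e-05]), 'eef_pos': array([ 0.17493283, -0.52108307,  0.21810615]), 'tool_rot': array([ 9.86924217e-01,  1.61183881e-01, -5.12399269e-05, -5.86375702e-04]), 'contact_force': array([-0.06461984,  0.06357715,  0.29213227]), 'torque': array([ 0.00573152, -0.00949972, -0.00905429]), 'width': 0.09324715460231882}
scene {'fov_y': 42.482053245879676, 'cx': 281.84677530175566, 'cy': 208.4169759816674, 'R': array([[ 0.10174623,  0.9947953 , -0.00547816],
       [ 0.54443852, -0.06029157, -0.83663112],
       [-0.83260699,  0.08214154, -0.54773932]]), 't': array([-0.0473863 , -0.22229535,  1.5978938 ])}
top {'fov_y': 51.843803190435736, 'cx': 277.7372803490993, 'cy': 218.65715135317808, 'R': array([[ 0.11664376, -0.99317248, -0.00163153],
       [-0.96994969, -0.11356287, -0.21517685],
       [ 0.21352244,  0.02668154, -0.97657374]]), 't': array([-0.04979193,  0.5965813 ,  0.88919383])}
wrist {'fov_y': 65.70646984690485, 'cx': 283.2504098509845, 'cy': 212.22944936535885, 'R': array([[ 3.17884911e-01, -9.48128867e-01, -9.14208372e-04],
       [-9.04291674e-01, -3.03476871e-01,  3.00263812e-01],
       [-2.84966228e-01, -9.46226240e-02, -9.53855758e-01]]), 't': array([-0.5495122 , -0.03523699,  0.3921312 ])}
```

View pics/top0.png

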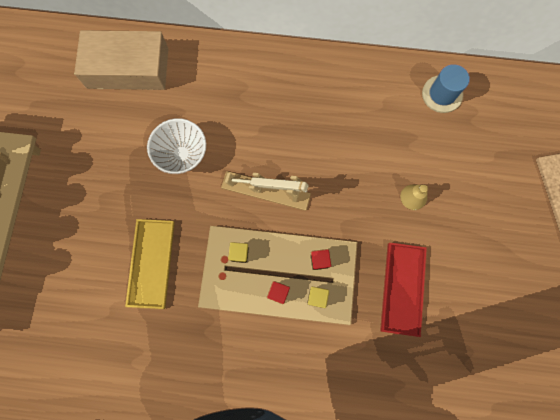

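View pics/scene0.png

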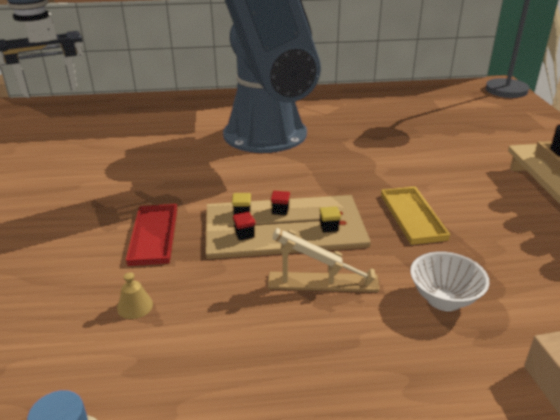

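View pics/wrist0.png

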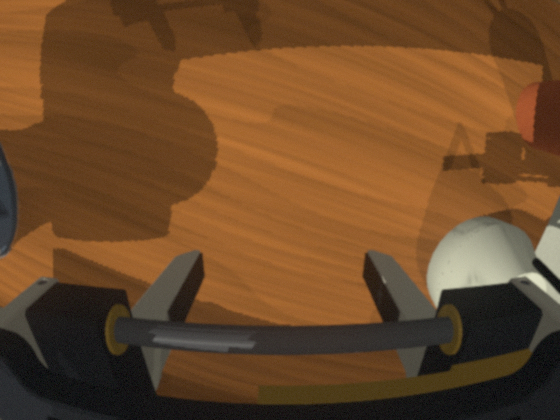

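Top view: yellow tins at (238,252), (318,297), red tins at (320,259), (278,292), studs at the left end of the seam (224,262). The rest, with tip end to the left, is around (267,187). Trays: yellow (152,264), red (404,288). Now I'll measure.

```bash
cat > h.py <<'E'
from rig import arm
import cv2, numpy as np
from scipy.spatial.transform import Rotation as Rot
def cam(n): 
    c=arm.calibration(n); c['f']=210/np.tan(np.radians(c['fov_y']/2)); c['n']=n; return c
def ray(c,uv):
    uv=np.atleast_2d(np.asarray(uv,float)); x=(uv-[c['cx'],c['cy']])/c['f']
    if c['n']=='wrist':
        r=np.linalg.norm(x,axis=1,keepdims=True)+1e-12; d=np.hstack([x/r*np.sin(r),np.cos(r)])
    else: d=np.hstack([x,np.ones((len(x),1))])
    return -c['R'].T@c['t'], d@c['R']
def toplane(c,uv,z):
    o,d=ray(c,uv); return o+d*((z-o[2])/d[:,2:])
def proj(c,X):
    X=np.atleast_2d(X)@c['R'].T+c['t']
    if c['n']=='wrist':
        r=np.linalg.norm(X[:,:2],axis=1,keepdims=True); th=np.arctan2(r,X[:,2:]); x=X[:,:2]/(r+1e-12)*th
    else: x=X[:,:2]/X[:,2:]
    return x*c['f']+[c['cx'],c['cy']]
def masks(p):
    h=cv2.cvtColor(p,cv2.COLOR_BGR2HSV); H,S,V=cv2.split(h)
    red=((H<6)|(H>172))&(S>170)&(V>90); yel=(H>20)&(H<32)&(S>150)&(V>90)
    return red.astype('u1')*255, yel.astype('u1')*255
def blobs(m,amin=40):
    cs,_=cv2.findContours(m,cv2.RETR_EXTERNAL,cv2.CHAIN_APPROX_NONE)
    return [c for c in cs if cv2.contourArea(c)>amin]
def rect(c,cnt,z):
    # project contour (pixel centers) to plane, min-area rect in world
    P=toplane(c,cnt[:,0,:],z)[:,:2]
    (x,y),(w,h),a=cv2.minAreaRect((P*1000).astype('f4'))
    if w<h: w,h,a=h,w,a+90
    return np.array([x,y])/1000,(w,h),(a+90)%180-90
E
python3 - <<'E'
from h import *
for n in ['top','scene']:
    c=cam(n); p=cv2.imread(f'pics/{n}0.png')
    r,y=masks(p)
    for nm,m in (('red',r),('yel',y)):
        for b in blobs(m,20):
            A=cv2.contourArea(b); z=0.016 if A>1000 else 0.058
            ce,s,a=rect(c,b,z); M=cv2.moments(b); cen=(M['m10']/M['m00'],M['m01']/M['m00'])
            print(n,nm,A,'px',np.round(cen,1),'centroid@z',np.round(toplane(c,[cen],z)[0],4),'rect',ce.round(4),np.round(s,0),round(a,1))
# depth check
c=cam('top');d=np.load('pics/top0.npy')
for uv in [(238,252),(320,259),(278,292),(318,297),(260,240),(200,350),(152,264),(404,288)]:
    o,dd=ray(c,uv); print(uv,(o+dd[0]*d[uv[1],uv[0]]).round(4))
p=cv2.imread('pics/top0.png')
cv2.imwrite('pics/top0_crop.png',cv2.resize(p[160:330,190:370],None,fx=4,fy=3.5,interpolation=cv2.INTER_CUBIC))
cv2.imwrite('pics/sc0_crop.png',cv2.resize(cv2.imread('pics/scene0.png')[180:310,190:390],None,fx=4,fy=4,interpolation=cv2.INTER_CUBIC))
E
```

```text
top red 282.5 px [278.3 292.3] centroid@z [4.395e-01 2.000e-04 5.800e-02] rect [4.395e-01 2.000e-04] [38. 38.] -13.7
top red 281.5 px [320.7 259. ] centroid@z [ 0.5212 -0.0833  0.058 ] rect [ 0.5214 -0.0832] [39. 38.] -76.9
top red 3405.5 px [403.6 289.4] centroid@z [ 0.4804 -0.2778  0.016 ] rect [ 0.4833 -0.2779] [201.  88.] -1.3
top yel 298.5 px [318.2 296.8] centroid@z [ 0.44   -0.0857  0.058 ] rect [ 0.4402 -0.0856] [39. 39.] -5.6
top yel 280.0 px [238.2 252.1] centroid@z [0.5154 0.0974 0.058 ] rect [0.5154 0.0984] [40. 40.] 1.9
top yel 3273.0 px [149.7 263.9] centroid@z [0.4706 0.2982 0.016 ] rect [0.4737 0.2981] [200.  89.] 3.5
scene red 225.0 px [243.4 219.6] centroid@z [ 0.5303 -0.0862  0.058 ] rect [ 0.5293 -0.0864] [51. 40.] 15.3
scene red 2333.5 px [152.2 235.1] centroid@z [ 0.5057 -0.2803  0.016 ] rect [ 0.4942 -0.2802] [219.  88.] -0.7
scene red 165.5 px [279.9 196.7] centroid@z [ 0.4495 -0.0024  0.058 ] rect [ 0.4492 -0.0023] [47. 38.] -12.5
scene yel 189.5 px [329.6 213.9] centroid@z [0.5288 0.0946 0.058 ] rect [0.5285 0.0957] [46. 40.] -2.9
scene yel 176.0 px [241.  199.2] centroid@z [ 0.4507 -0.0881  0.058 ] rect [ 0.4493 -0.0879] [49. 39.] -6.3
scene yel 1248.5 px [411.3 215.8] centroid@z [0.4947 0.2863 0.016 ] rect [0.4833 0.2927] [210.  84.] 4.7
(238, 252) [0.5154 0.0978 0.0588]
(320, 259) [ 0.521  -0.0817  0.0591]
(278, 292) [0.4399 0.0009 0.0594]
(318, 297) [ 0.4394 -0.0852  0.0597]
(260, 240) [0.5543 0.056  0.0165]
(200, 350) [0.2972 0.1572 0.005 ]
(152, 264) [0.4719 0.2964 0.0043]
(404, 288) [ 0.4846 -0.2812  0.0065]
```

View pics/top0_crop.png

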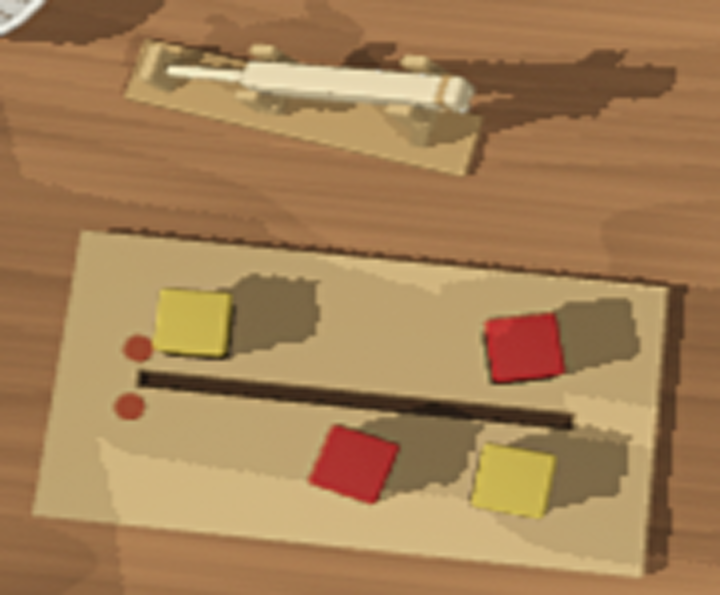

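View pics/sc0_crop.png

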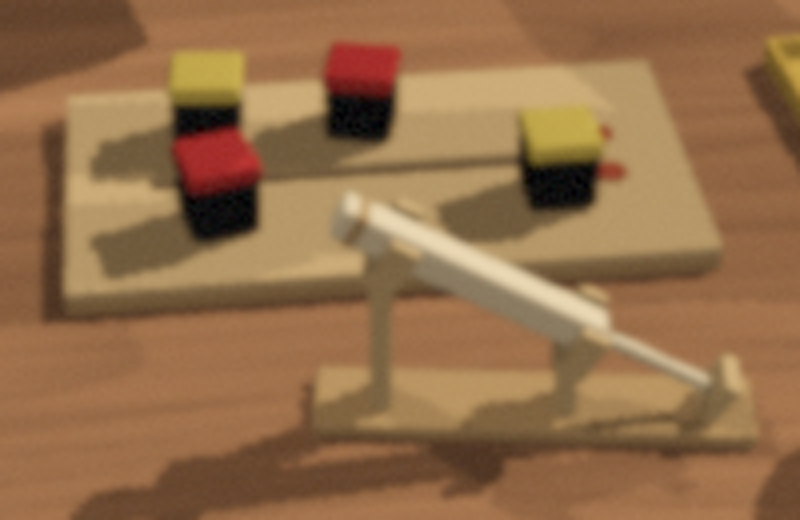

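```bash
cat >> h.py <<'E'
def goto(x,y,z,psi,cur=None):
    """print turn about tool z, then shift in tool axes (cm) AFTER the turn (tool down)"""
    s=arm.observe(); R=Rot.from_quat(s['tool_rot']).as_matrix(); p=s['eef_pos']
    ps=np.arctan2(R[1,0],R[0,0]); d=(psi-ps+np.pi/2)%np.pi-np.pi/2
    a=ps+d; T=np.array([[np.cos(a),np.sin(a),0],[np.sin(a),-np.cos(a),0],[0,0,-1]])
    sh=T.T@(np.array([x,y,z])-p)*100
    print('t%.2f'%s['t'],'psi now %.3f'%ps,'tilt',R[:2,2].round(3),'az %.3f'%-d,'shift cm',sh.round(2),'q',s['joint_positions'].round(2))
E
python3 - <<'E'
from h import *
goto(0.5213,-0.083,0.13,np.radians(13.1))
c=cam('wrist'); print('wristcam',-c['R'].T@c['t'])
c=cam('top')
sg=lambda x,y:(190+x/4,160+y/3.5)
print('seam', toplane(c,[sg(138,380),sg(572,421)],0.014).round(4), 'seam seen deeper?')
print('studs',toplane(c,[sg(138,348),sg(129,406)],0.014).round(4))
print('board corners',toplane(c,[sg(82,231),sg(668,285),sg(35,515),sg(643,577)],0.014).round(4))
print('tail',toplane(c,[sg(460,92)],0.118).round(4),'tip',toplane(c,[sg(168,70)],0.02).round(4))
print('rest front corners',toplane(c,[sg(125,97),sg(470,175),sg(482,118),sg(143,40)],0.008).round(4))
E
```

```text
t0.15 psi now 0.324 tilt [-0.     0.001] az 0.095 shift cm [ 43.66 -34.83   8.82] q [-1.33  0.35  1.65  0.    1.14 -0.08]
wristcam [ 0.25456665 -0.49461915  0.38418696]
seam [[ 0.4801  0.128   0.014 ]
 [ 0.4825 -0.1191  0.014 ]] seam seen deeper?
studs [[0.5007 0.131  0.014 ]
 [0.4629 0.1306 0.014 ]]
board corners [[ 0.574   0.1744  0.014 ]
 [ 0.5774 -0.166   0.014 ]
 [ 0.3884  0.1727  0.014 ]
 [ 0.3897 -0.1668  0.014 ]]
tail [[ 0.6631 -0.0306  0.118 ]] tip [[0.6884 0.1394 0.02  ]]
rest front corners [[ 0.6701  0.164   0.008 ]
 [ 0.6396 -0.0455  0.008 ]
 [ 0.68   -0.0486  0.008 ]
 [ 0.7116  0.1591  0.008 ]]
```

Call:
carry_out:
  moves:
    - [0.7, 0, 0, 0, 0, 0, 0.095]
    - [0.7, 2.73, -2.18, 0.55, 0, 0, 0]
    - [0.7, 2.73, -2.18, 0.55, 0, 0, 0]
    - [0.7, 2.73, -2.18, 0.55, 0, 0, 0]
    - [0.7, 2.73, -2.18, 0.55, 0, 0, 0]
    - [0.7, 2.73, -2.18, 0.55, 0, 0, 0]
    - [0.7, 2.73, -2.18, 0.55, 0, 0, 0]
    - [0.7, 2.73, -2.18, 0.55, 0, 0, 0]
    - [0.7, 2.73, -2.18, 0.55, 0, 0, 0]
    - [0.7, 2.73, -2.18, 0.55, 0, 0, 0]
    - [0.7, 2.73, -2.18, 0.55, 0, 0, 0]
    - [0.7, 2.73, -2.18, 0.55, 0, 0, 0]
    - [0.7, 2.73, -2.18, 0.55, 0, 0, 0]
    - [0.7, 2.73, -2.18, 0.55, 0, 0, 0]
    - [0.7, 2.73, -2.18, 0.55, 0, 0, 0]
    - [0.7, 2.73, -2.18, 0.55, 0, 0, 0]
    - [0.7, 2.73, -2.18, 0.55, 0, 0, 0]

```text
t: 1.57
eef_pos: [0.5221, -0.081, 0.1303]
tool_rot: [0.993, 0.114, -0.0, -0.0]
contact_force: [0.4, -0.5, -0.6]
width: 0.0649
```

```bash
cat >> h.py <<'E'
def pic(n,name):
    c=cam(n); p,d=arm.read_camera(n); cv2.imwrite(f'pics/{name}.png',p); return c,p,d
E
python3 - <<'E'
from h import *
goto(0.5213,-0.083,0.033,np.radians(13.1))
c,p,d=pic('wrist','w1')
r,y=masks(p)
for nm,m in (('red',r),('yel',y)):
    for b in blobs(m,300):
        ce,s,a=rect(c,b,0.058); print(nm,cv2.contourArea(b),b[:,0].mean(0).round(),ce.round(4),np.round(s,0),round(a,1))
E
```

```text
t1.57 psi now 0.229 tilt [-0.  0.] az 0.000 shift cm [-0.12  0.18  9.73] q [-0.24  0.42  1.79 -0.    0.93  1.1 ]
red 655.0 [167. 280.] [0.4452 0.0058] [37. 24.] -14.7
red 2048.5 [286. 222.] [ 0.5234 -0.0827] [39. 38.] 13.1
red 6726.0 [458. 242.] [ 0.535 -0.243] [104.  80.] -0.6
yel 1727.5 [267. 305.] [ 0.4425 -0.0852] [44. 41.] -3.8
yel 1757.5 [ 82. 181.] [0.5184 0.0963] [45. 42.] -88.8
yel 1140.5 [  4. 179.] [0.4946 0.2021] [170.  27.] -2.1
yel 2228.5 [522.  89.] [ 0.688  -0.2658] [85. 47.] -77.9
```

View pics/w1.png

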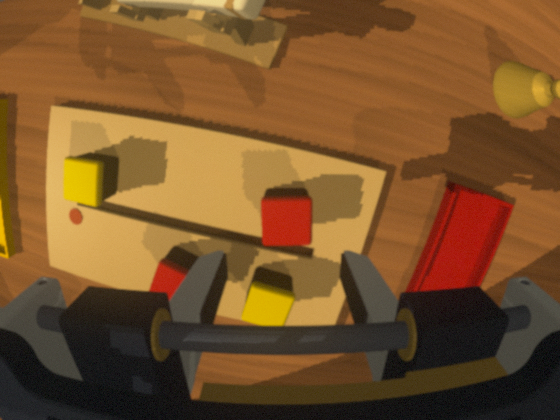

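The wrist view shows the red tin at (286,222), between the jaws and square to them; positions agree with the top camera to 2 mm. I'll descend and grip.

Call:
carry_out:
  moves:
    - [0.7, 0, 0.18, 2.5, 0, 0, 0]
    - [0.7, 0, 0, 2.5, 0, 0, 0]
    - [0.7, 0, 0, 2.5, 0, 0, 0]
    - [0.7, 0, 0, 1.5, 0, 0, 0]
    - [0.7, 0, 0, 1.0, 0, 0, 0]
    - [0.7, 0, 0, 0, 0, 0, 0]
    - [0.3, 0, 0, 0, 0, 0, 0]
    - [0.3, 0, 0, 0, 0, 0, 0]
    - [0.3, 0, 0, 0, 0, 0, 0]
    - [0.3, 0, 0, 0, 0, 0, 0]
    - [0.3, 0, 0, 0, 0, 0, 0]
    - [0.3, 0, 0, 0, 0, 0, 0]
    - [0.3, 0, 0, -2.0, 0, 0, 0]
    - [0.3, 0, 0, -3, 0, 0, 0]
    - [0.3, 0, 0, -3, 0, 0, 0]
    - [0.3, 0, 0, -2, 0, 0, 0]
  newtons: 20

```text
t: 2.95
eef_pos: [0.5222, -0.0845, 0.1332]
tool_rot: [0.993, 0.114, 0.001, 0.0]
contact_force: [0.9, -0.7, -0.2]
width: 0.04
```

Run:
```python
from h import *
goto(0.528,-0.278,0.13,0)
print(arm.observe()['width'])
```

```text
t2.95 psi now 0.229 tilt [ 0.002 -0.001] az 0.229 shift cm [ 0.58 19.35  0.32] q [-0.25  0.42  1.79 -0.    0.93  1.09]
0.04000666684465902
```

Call:
carry_out:
  moves:
    - [0.3, 0, 0, 0, 0, 0, 0.115]
    - [0.3, 0, 0, 0, 0, 0, 0.114]
    - [0.3, 0.1, 3.2, 0, 0, 0, 0]
    - [0.3, 0.1, 3.2, 0, 0, 0, 0]
    - [0.3, 0.1, 3.2, 0, 0, 0, 0]
    - [0.3, 0.1, 3.2, 0, 0, 0, 0]
    - [0.3, 0.1, 3.2, 0, 0, 0, 0]
    - [0.3, 0.1, 3.2, 0, 0, 0, 0]
    - [0.3, 0, 0, 2, 0, 0, 0]
    - [0.3, 0, 0, 3, 0, 0, 0]
    - [0.3, 0, 0, 3, 0, 0, 0]
    - [0.3, 0, 0, 1.5, 0, 0, 0]
    - [0.3, 0, 0, 0, 0, 0, 0]

```text
t: 4.03
eef_pos: [0.5257, -0.2753, 0.0323]
tool_rot: [1.0, -0.0, -0.003, -0.002]
contact_force: [-0.5, -0.4, -1.8]
width: 0.0399
```

Run:
```python
from h import *
goto(0.528,-0.278,0.0215,0)
c,p,d=pic('top','t2')
```

```text
t4.03 psi now -0.000 tilt [-0.005  0.003] az -0.000 shift cm [0.23 0.27 1.08] q [-0.56  0.67  1.66 -0.    0.82  1.01]
```

View pics/t2.png

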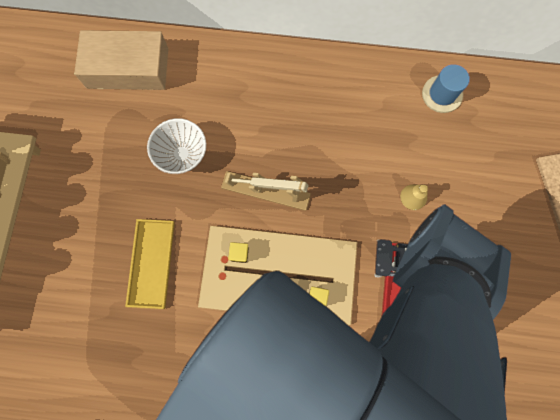

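The top view shows the gripper over the red tray, with the arm hiding part of the board. I'll lower and release.

Call:
carry_out:
  moves:
    - [0.3, 0.1, 0.1, 0.4, 0, 0, 0]
    - [0.3, 0, 0, 0.4, 0, 0, 0]
    - [0.3, 0, 0, 0.3, 0, 0, 0]
    - [0.3, 0, 0, 0, 0, 0, 0]

```text
t: 4.42
eef_pos: [0.5288, -0.2774, 0.0248]
tool_rot: [1.0, -0.0, 0.0, 0.0]
contact_force: [-0.3, 0.4, -1.4]
width: 0.04
```

Call:
carry_out:
  moves:
    - [0.3, 0, 0, 0.3, 0, 0, 0]
    - [0.3, 0, 0, 0.1, 0, 0, 0]
    - [0.3, 0, 0, 0, 0, 0, 0]
    - [0.65, 0, 0, 0, 0, 0, 0]
    - [0.65, 0, 0, 0, 0, 0, 0]
    - [0.65, 0, 0, 0, 0, 0, 0]
    - [0.65, 0, 0, -1.5, 0, 0, 0]
    - [0.65, 0, 0, -3, 0, 0, 0]
    - [0.65, 0, 0, -3, 0, 0, 0]
    - [0.65, 0, 0, -2.5, 0, 0, 0]
    - [0.65, 0, 0, 0, 0, 0, 0]

```text
t: 5.33
eef_pos: [0.5308, -0.2787, 0.1257]
tool_rot: [1.0, -0.0, 0.003, 0.002]
contact_force: [0.1, -0.2, 0.3]
width: 0.0604
```

```bash
cat >> h.py <<'E'
def tins(n,name):
    c,p,d=pic(n,name); r,y=masks(p)
    for nm,m in (('red',r),('yel',y)):
        for b in blobs(m,250 if n=='top' else 600):
            A=cv2.contourArea(b)
            ce,s,a=rect(c,b,0.058); print(nm,A,b[:,0].mean(0).round(),ce.round(4),np.round(s,0),'ang mod90 %.1f'%((a+45)%90-45))
E
python3 - <<'E'
from h import *
tins('wrist','w3')
goto(0.44,-0.0855,0.13,np.radians(-5.0))
E
```

```text
red 15574.0 [283. 236.] [ 0.5124 -0.2789] [153.  72.] ang mod90 -1.2
yel 1286.0 [294.  25.] [ 0.6837 -0.2843] [38. 38.] ang mod90 -11.1
t5.38 psi now -0.000 tilt [ 0.004 -0.003] az 0.087 shift cm [-10.63 -18.4   -0.69] q [-0.56  0.54  1.61 -0.    0.98  1.01]
```

View pics/w3.png

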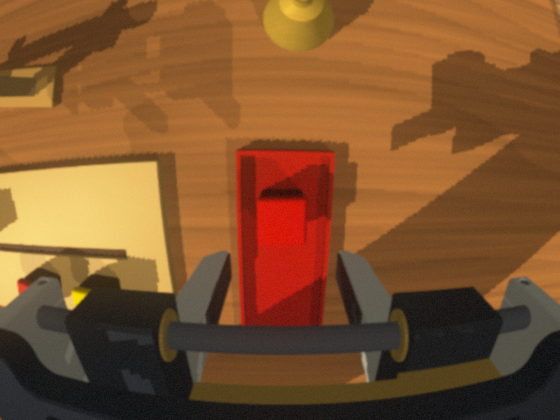

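The first red tin stands upright in the red tray, at (283,218) in the picture. Next is the other red tin.

Run:
```python
from h import *
goto(0.4405,0.0005,0.13,np.radians(-13.7))
```

```text
t5.38 psi now -0.000 tilt [ 0.004 -0.003] az 0.239 shift cm [-15.28 -24.95  -0.69] q [-0.56  0.54  1.61 -0.    0.98  1.01]
```

Call:
carry_out:
  moves:
    - [0.7, 0, 0, -0.4, 0, 0, 0.12]
    - [0.7, 0, 0, 0, 0, 0, 0.119]
    - [0.7, -1.9, -3.1, 0, 0, 0, 0]
    - [0.7, -1.9, -3.1, 0, 0, 0, 0]
    - [0.7, -1.9, -3.1, 0, 0, 0, 0]
    - [0.7, -1.9, -3.1, 0, 0, 0, 0]
    - [0.7, -1.9, -3.1, 0, 0, 0, 0]
    - [0.7, -1.9, -3.1, 0, 0, 0, 0]
    - [0.7, -1.9, -3.1, 0, 0, 0, 0]
    - [0.7, -1.9, -3.1, 0, 0, 0, 0]
    - [0.7, 0, 0, 0, 0, 0, 0]
    - [0.7, 0, 0, 0, 0, 0, 0]

```text
t: 6.38
eef_pos: [0.439, 0.0008, 0.124]
tool_rot: [0.993, -0.118, -0.001, 0.0]
contact_force: [-0.5, 0.7, -0.1]
width: 0.0652
```

Run:
```python
from h import *
tins('wrist','w4')
goto(0.4405,0.0005,0.03,np.radians(-13.7))
```

```text
red 2056.0 [283. 222.] [0.4413 0.0007] [38. 37.] ang mod90 -13.6
red 6628.0 [531. 129.] [ 0.4775 -0.2322] [150.  85.] ang mod90 -8.4
yel 2428.5 [390. 197.] [ 0.4417 -0.0841] [42. 41.] ang mod90 -5.3
yel 6432.0 [ 36. 229.] [0.4858 0.2451] [161.  85.] ang mod90 3.5
yel 2238.0 [138. 159.] [0.5174 0.0973] [42. 40.] ang mod90 1.8
t6.43 psi now -0.238 tilt [-0.001 -0.   ] az 0.001 shift cm [ 0.07 -0.09  9.41] q [-0.11  0.29  2.01 -0.    0.84  1.7 ]
```

View pics/w4.png

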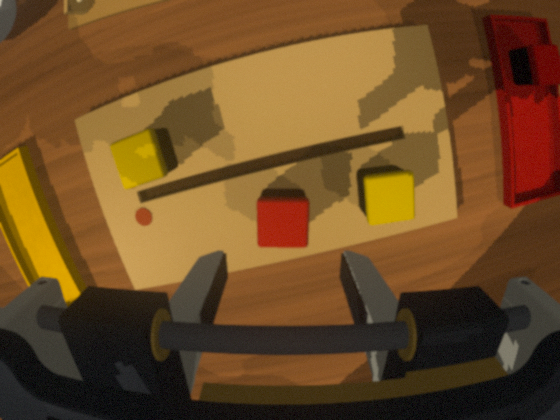

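The red tin at (283,222) is centred between the jaws, the yellow tins have not moved. Gripping.

Call:
carry_out:
  moves:
    - [0.7, 0.1, -0.05, 2.5, 0, 0, 0]
    - [0.7, 0, 0, 2.5, 0, 0, 0]
    - [0.7, 0, 0, 2.4, 0, 0, 0]
    - [0.7, 0, 0, 1.2, 0, 0, 0]
    - [0.7, 0, 0, 0.8, 0, 0, 0]
    - [0.7, 0, 0, 0, 0, 0, 0]
    - [0.3, 0, 0, 0, 0, 0, 0]
    - [0.3, 0, 0, 0, 0, 0, 0]
    - [0.3, 0, 0, 0, 0, 0, 0]
    - [0.3, 0, 0, 0, 0, 0, 0]
    - [0.3, 0, 0, 0, 0, 0, 0]
    - [0.3, 0, 0, 0, 0, 0, 0]
    - [0.3, 0, 0, -2.0, 0, 0, 0]
    - [0.3, 0, 0, -3, 0, 0, 0]
    - [0.3, 0, 0, -3, 0, 0, 0]
    - [0.3, 0, 0, -2, 0, 0, 0]
    - [0.3, 0, 0, 0, 0, 0, -0.12]
    - [0.3, 0, 0, 0, 0, 0, -0.119]

```text
t: 7.93
eef_pos: [0.4415, -0.0002, 0.1321]
tool_rot: [1.0, 0.003, 0.001, 0.0]
contact_force: [-0.6, 0.2, -0.9]
width: 0.0396
```

Run:
```python
from h import *
goto(0.435,-0.277,0.13,0)
```

```text
t7.93 psi now 0.005 tilt [ 0.003 -0.   ] az 0.005 shift cm [-0.65 27.68  0.21] q [-0.11  0.28  2.01  0.    0.85  1.46]
```

Call:
carry_out:
  moves:
    - [0.3, -0.1, 3.46, 0, 0, 0, 0]
    - [0.3, -0.1, 3.46, 0, 0, 0, 0]
    - [0.3, -0.1, 3.46, 0, 0, 0, 0]
    - [0.3, -0.1, 3.46, 0, 0, 0, 0]
    - [0.3, -0.1, 3.46, 0, 0, 0, 0]
    - [0.3, -0.1, 3.46, 0, 0, 0, 0]
    - [0.3, 0, 3.46, 0, 0, 0, 0]
    - [0.3, 0, 3.46, 0, 0, 0, 0]
    - [0.3, 0, 0, 2.0, 0, 0, 0]
    - [0.3, 0, 0, 2.5, 0, 0, 0]
    - [0.3, 0, 0, 2.5, 0, 0, 0]
    - [0.3, 0, 0, 1.6, 0, 0, 0]
    - [0.3, 0, 0, 0.8, 0, 0, 0]
    - [0.3, 0, 0, 0.4, 0, 0, 0]
    - [0.3, 0, 0, 0.3, 0, 0, 0]
    - [0.3, 0, 0, 0, 0, 0, 0]

```text
t: 9.27
eef_pos: [0.4351, -0.2771, 0.03]
tool_rot: [1.0, -0.0, 0.0, 0.0]
contact_force: [-0.4, -0.0, -0.3]
width: 0.0399
```

Call:
carry_out:
  moves:
    - [0.3, 0, 0, 0.4, 0, 0, 0]
    - [0.3, 0, 0, 0.3, 0, 0, 0]
    - [0.3, 0, 0, 0.2, 0, 0, 0]
    - [0.3, 0, 0, 0, 0, 0, 0]
    - [0.65, 0, 0, 0, 0, 0, 0]
    - [0.65, 0, 0, 0, 0, 0, 0]
    - [0.65, 0, 0, 0, 0, 0, 0]
    - [0.65, 0, 0, -1.5, 0, 0, 0]
    - [0.65, 0, 0, -3, 0, 0, 0]
    - [0.65, 0, 0, -3, 0, 0, 0]
    - [0.65, 0, 0, -3, 0, 0, 0]
    - [0.65, 0, 0, 0, 0, 0, 0]

```text
t: 10.27
eef_pos: [0.4369, -0.2785, 0.1307]
tool_rot: [1.0, -0.0, 0.003, 0.002]
contact_force: [0.1, -1.1, -0.1]
width: 0.0608
```

Run:
```python
from h import *
tins('wrist','w5')
goto(0.441,-0.085,0.125,np.radians(-5.3))
```

```text
red 20344.5 [283. 150.] [ 0.489  -0.2787] [170.  72.] ang mod90 -1.1
yel 1502.5 [ 74. 217.] [ 0.4418 -0.0895] [45. 42.] ang mod90 -5.9
t10.32 psi now -0.000 tilt [ 0.004 -0.003] az 0.092 shift cm [ -1.29 -19.25   0.31] q [-0.66  0.41  1.82 -0.    0.91  0.91]
```

View pics/w5.png

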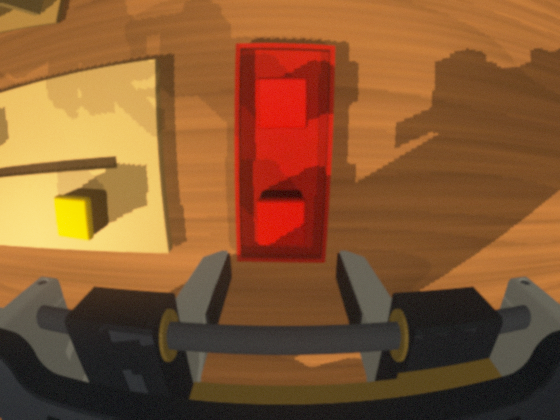

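Both red tins stand side by side in the red tray, at (281,103) and (281,220). The yellow tin is at (74,217), next.

Call:
carry_out:
  moves:
    - [0.7, 0, 0, 0, 0, 0, 0.092]
    - [0.7, -0.2, -3.2, 0, 0, 0, 0]
    - [0.7, -0.2, -3.2, 0, 0, 0, 0]
    - [0.7, -0.2, -3.2, 0, 0, 0, 0]
    - [0.7, -0.2, -3.2, 0, 0, 0, 0]
    - [0.7, -0.2, -3.2, 0, 0, 0, 0]
    - [0.7, -0.2, -3.2, 0, 0, 0, 0]
    - [0.7, 0, 0, 0, 0, 0, 0]
    - [0.7, 0, 0, 0, 0, 0, 0]

```text
t: 11.07
eef_pos: [0.4401, -0.0835, 0.1248]
tool_rot: [0.999, -0.045, -0.001, -0.0]
contact_force: [-0.6, -1.2, -0.0]
width: 0.0651
```

Run:
```python
from h import *
tins('wrist','w6')
goto(0.441,-0.085,0.03,np.radians(-5.3))
```

```text
red 8979.0 [475. 145.] [ 0.4896 -0.2475] [169.  80.] ang mod90 -0.6
yel 2588.5 [286. 222.] [ 0.4417 -0.0857] [41. 41.] ang mod90 -5.2
yel 1484.0 [  8. 238.] [0.4394 0.1976] [122.  51.] ang mod90 -27.7
yel 1600.0 [ 65. 155.] [0.5173 0.0955] [45. 40.] ang mod90 2.0
t11.12 psi now -0.091 tilt [-0.001  0.   ] az 0.002 shift cm [0.08 0.05 9.49] q [-0.29  0.3   1.99 -0.    0.85  1.37]
```

View pics/w6.png

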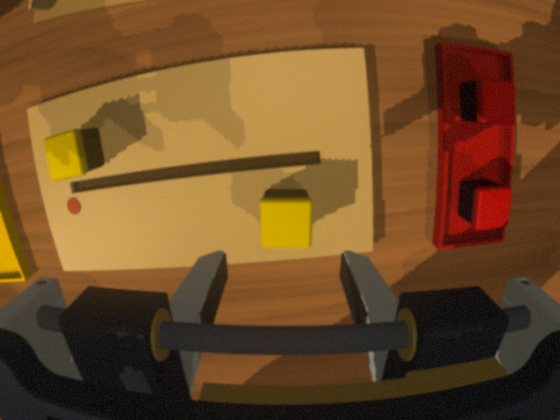

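The yellow tin at (286,222) is centred between the jaws. Gripping.

Call:
carry_out:
  moves:
    - [0.7, 0.1, 0.12, 2.5, 0, 0, 0]
    - [0.7, 0, 0, 2.5, 0, 0, 0]
    - [0.7, 0, 0, 2.4, 0, 0, 0]
    - [0.7, 0, 0, 1.2, 0, 0, 0]
    - [0.7, 0, 0, 0.8, 0, 0, 0]
    - [0.7, 0, 0, 0, 0, 0, 0]
    - [0.3, 0, 0, 0, 0, 0, 0]
    - [0.3, 0, 0, 0, 0, 0, 0]
    - [0.3, 0, 0, 0, 0, 0, 0]
    - [0.3, 0, 0, 0, 0, 0, 0]
    - [0.3, 0, 0, 0, 0, 0, 0]
    - [0.3, 0, 0, 0, 0, 0, 0]
    - [0.3, 0, 0, -2.0, 0, 0, 0]
    - [0.3, 0, 0, -3, 0, 0, 0]
    - [0.3, 0, 0, -3, 0, 0, 0]
    - [0.3, 0, 0, -2, 0, 0, 0]
    - [0.3, 0, 0, 0, 0, 0, -0.08]
    - [0.3, 0, 0, 0, 0, 0, -0.075]

```text
t: 12.62
eef_pos: [0.442, -0.0861, 0.1331]
tool_rot: [0.999, 0.033, 0.001, 0.0]
contact_force: [-0.1, 0.0, -1.3]
width: 0.0395
```

Run:
```python
from h import *
goto(0.428,0.296,0.13,0.061)
```

```text
t12.62 psi now 0.066 tilt [ 0.003 -0.001] az 0.005 shift cm [  0.93 -38.22   0.31] q [-0.3   0.29  1.98  0.    0.86  1.21]
```

Call:
carry_out:
  moves:
    - [0.3, 0.08, -3.47, 0, 0, 0, 0]
    - [0.3, 0.08, -3.47, 0, 0, 0, 0]
    - [0.3, 0.08, -3.47, 0, 0, 0, 0]
    - [0.3, 0.08, -3.47, 0, 0, 0, 0]
    - [0.3, 0.08, -3.47, 0, 0, 0, 0]
    - [0.3, 0.08, -3.47, 0, 0, 0, 0]
    - [0.3, 0.08, -3.47, 0, 0, 0, 0]
    - [0.3, 0.08, -3.47, 0, 0, 0, 0]
    - [0.3, 0.08, -3.47, 0, 0, 0, 0]
    - [0.3, 0.08, -3.47, 0, 0, 0, 0]
    - [0.3, 0.08, -3.47, 0, 0, 0, 0]
    - [0.3, 0, 0, 2.0, 0, 0, 0]
    - [0.3, 0, 0, 2.5, 0, 0, 0]
    - [0.3, 0, 0, 2.5, 0, 0, 0]
    - [0.3, 0, 0, 1.6, 0, 0, 0]
    - [0.3, 0, 0, 0.8, 0, 0, 0]
    - [0.3, 0, 0, 0.6, 0, 0, 0]
    - [0.3, 0, 0, 0.3, 0, 0, 0]
    - [0.3, 0, 0, 0, 0, 0, 0]
    - [0.3, 0, 0, 0, 0, 0, 0]

```text
t: 14.28
eef_pos: [0.4267, 0.2957, 0.0294]
tool_rot: [1.0, 0.031, 0.001, -0.0]
contact_force: [0.1, 0.1, -0.7]
width: 0.0397
```

Run:
```python
from h import *
goto(0.428,0.296,0.021,0.061)
```

```text
t14.28 psi now 0.063 tilt [0.001 0.001] az 0.002 shift cm [ 0.13 -0.02  0.84] q [0.52 0.58 1.86 0.   0.7  2.02]
```

Call:
carry_out:
  moves:
    - [0.3, 0, 0, 0.4, 0, 0, 0]
    - [0.3, 0, 0, 0.3, 0, 0, 0]
    - [0.3, 0, 0, 0.15, 0, 0, 0]
    - [0.3, 0, 0, 0, 0, 0, 0]
    - [0.65, 0, 0, 0, 0, 0, 0]
    - [0.65, 0, 0, 0, 0, 0, 0]
    - [0.65, 0, 0, 0, 0, 0, 0]
    - [0.65, 0, 0, -1.5, 0, 0, 0]
    - [0.65, 0, 0, -3, 0, 0, 0]
    - [0.65, 0, 0, -3, 0, 0, 0]
    - [0.65, 0, 0, -3, 0, 0, 0]
    - [0.65, 0, 0, 0, 0, 0, 0]

```text
t: 15.28
eef_pos: [0.4285, 0.2968, 0.1301]
tool_rot: [0.999, 0.031, 0.003, -0.002]
contact_force: [1.0, -0.0, 1.4]
width: 0.0605
```

Run:
```python
from h import *
tins('wrist','w7')
goto(0.516,0.0975,0.125,np.radians(1.9))
```

```text
yel 1390.0 [512. 139.] [0.5174 0.1018] [44. 40.] ang mod90 0.3
yel 20918.5 [284. 152.] [0.4796 0.2999] [170.  73.] ang mod90 3.6
t15.33 psi now 0.063 tilt [0.004 0.003] az 0.030 shift cm [ 8.18 20.16  0.25] q [0.52 0.41 1.82 0.   0.91 2.02]
```

View pics/w7.png

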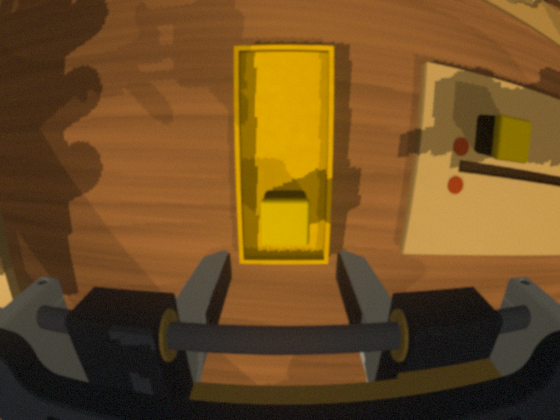

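The first yellow tin stands upright in its tray at (284,222). The last one on the board is at (512,139).

Call:
carry_out:
  moves:
    - [0.7, 0, 0, 0, 0, 0, 0.03]
    - [0.7, 1.36, 3.36, 0, 0, 0, 0]
    - [0.7, 1.36, 3.36, 0, 0, 0, 0]
    - [0.7, 1.36, 3.36, 0, 0, 0, 0]
    - [0.7, 1.36, 3.36, 0, 0, 0, 0]
    - [0.7, 1.36, 3.36, 0, 0, 0, 0]
    - [0.7, 1.36, 3.36, 0, 0, 0, 0]
    - [0.7, 0, 0, 0, 0, 0, 0]
    - [0.7, 0, 0, 0, 0, 0, 0]

```text
t: 16.08
eef_pos: [0.5142, 0.0954, 0.1238]
tool_rot: [1.0, 0.015, -0.001, 0.0]
contact_force: [-0.2, 1.2, 0.0]
width: 0.065
```

Run:
```python
from h import *
tins('wrist','w8')
goto(0.5165,0.0975,0.03,np.radians(1.9))
```

```text
red 907.0 [551. 244.] [ 0.4911 -0.18  ] [129.  37.] ang mod90 15.6
yel 2642.5 [278. 220.] [0.5186 0.0991] [42. 41.] ang mod90 1.2
yel 9212.5 [ 88. 229.] [0.5029 0.2674] [151.  84.] ang mod90 3.0
t16.13 psi now 0.031 tilt [-0.002  0.   ] az -0.002 shift cm [ 0.28 -0.09  9.4 ] q [0.1  0.42 1.81 0.   0.91 1.64]
```

View pics/w8.png

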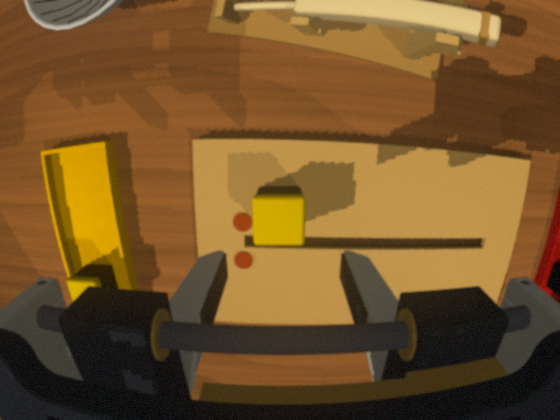

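The last yellow tin is at (278,220), nearly centred; the seam and the rest are clear of the fingers. Gripping.

Call:
carry_out:
  moves:
    - [0.7, 0.3, -0.2, 2.5, 0, 0, 0]
    - [0.7, 0, 0, 2.5, 0, 0, 0]
    - [0.7, 0, 0, 2.3, 0, 0, 0]
    - [0.7, 0, 0, 1.2, 0, 0, 0]
    - [0.7, 0, 0, 0.8, 0, 0, 0]
    - [0.7, 0, 0, 0, 0, 0, 0]
    - [0.3, 0, 0, 0, 0, 0, 0]
    - [0.3, 0, 0, 0, 0, 0, 0]
    - [0.3, 0, 0, 0, 0, 0, 0]
    - [0.3, 0, 0, 0, 0, 0, 0]
    - [0.3, 0, 0, 0, 0, 0, 0]
    - [0.3, 0, 0, 0, 0, 0, 0]
    - [0.3, 0, 0, -2.0, 0, 0, 0]
    - [0.3, 0, 0, -3, 0, 0, 0]
    - [0.3, 0, 0, -3, 0, 0, 0]
    - [0.3, 0, 0, -2, 0, 0, 0]
    - [0.3, 0, 0, 0, 0, 0, -0.03]
    - [0.3, 0, 0, 0, 0, 0, 0]

```text
t: 17.63
eef_pos: [0.5179, 0.0988, 0.1334]
tool_rot: [0.999, 0.032, 0.001, -0.0]
contact_force: [-0.5, 0.5, -1.5]
width: 0.04
```

Run:
```python
from h import *
goto(0.522,0.301,0.13,0.061)
```

```text
t17.63 psi now 0.064 tilt [0.002 0.   ] az 0.003 shift cm [  1.64 -20.15   0.34] q [ 0.1   0.42  1.79 -0.    0.93  1.61]
```

Call:
carry_out:
  moves:
    - [0.3, 0.27, -3.36, 0, 0, 0, 0]
    - [0.3, 0.27, -3.36, 0, 0, 0, 0]
    - [0.3, 0.27, -3.36, 0, 0, 0, 0]
    - [0.3, 0.27, -3.36, 0, 0, 0, 0]
    - [0.3, 0.27, -3.36, 0, 0, 0, 0]
    - [0.3, 0.27, -3.36, 0, 0, 0, 0]
    - [0.3, 0, 0, 2.0, 0, 0, 0]
    - [0.3, 0, 0, 2.5, 0, 0, 0]
    - [0.3, 0, 0, 2.5, 0, 0, 0]
    - [0.3, 0, 0, 1.6, 0, 0, 0]
    - [0.3, 0, 0, 0.8, 0, 0, 0]
    - [0.3, 0, 0, 0.6, 0, 0, 0]
    - [0.3, 0, 0, 0.3, 0, 0, 0]
    - [0.3, 0, 0, 0, 0, 0, 0]
    - [0.3, 0, 0, 0, 0, 0, 0]

```text
t: 18.88
eef_pos: [0.5213, 0.3012, 0.0299]
tool_rot: [1.0, 0.031, 0.001, -0.0]
contact_force: [0.7, -0.4, -0.2]
width: 0.04
```

Run:
```python
from h import *
goto(0.522,0.301,0.021,0.061)
```

```text
t18.88 psi now 0.063 tilt [0.001 0.001] az 0.002 shift cm [0.07 0.02 0.89] q [0.45 0.68 1.64 0.   0.82 1.95]
```

Call:
carry_out:
  moves:
    - [0.3, 0, 0, 0.4, 0, 0, 0]
    - [0.3, 0, 0, 0.3, 0, 0, 0]
    - [0.3, 0, 0, 0.2, 0, 0, 0]
    - [0.3, 0, 0, 0, 0, 0, 0]
    - [0.65, 0, 0, 0, 0, 0, 0]
    - [0.65, 0, 0, 0, 0, 0, 0]
    - [0.65, 0, 0, 0, 0, 0, 0]
    - [0.65, 0, 0, -1.5, 0, 0, 0]
    - [0.65, 0, 0, -3, 0, 0, 0]
    - [0.65, 0, 0, -3, 0, 0, 0]
    - [0.65, 0, 0, -3, 0, 0, 0]
    - [0.65, 0, 0, -3, 0, 0, 0]
    - [0.65, 0, 0, -3, 0, 0, 0]
    - [0.65, 0, 0, -3, 0, 0, 0]
    - [0.65, 0, 0, -2, 0, 0, 0]
    - [0.65, 0, 0, 0, 0, 0, 0]

```text
t: 20.22
eef_pos: [0.5224, 0.3018, 0.2396]
tool_rot: [1.0, 0.031, 0.003, -0.001]
contact_force: [0.9, 0.9, -0.4]
width: 0.0604
```

Run:
```python
from h import *
tins('wrist','w9')
pic('scene','s9'); pic('top','t9')
p=cv2.imread('pics/t9.png'); cv2.imwrite('pics/t9c.png',cv2.resize(p[150:330,120:440],None,fx=2.5,fy=2.5,interpolation=cv2.INTER_CUBIC))
goto(0.58,0.05,0.22,0.13)
```

```text
yel 9793.0 [283. 214.] [0.4883 0.3003] [179.  77.] ang mod90 3.7
t20.37 psi now 0.063 tilt [-0.001 -0.001] az -0.067 shift cm [ 2.65 25.64  1.4 ] q [0.45 0.43 1.49 0.   1.22 1.95]
```

View pics/w9.png

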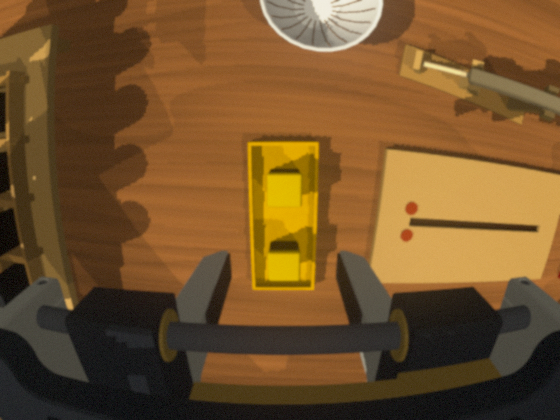

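View pics/t9c.png

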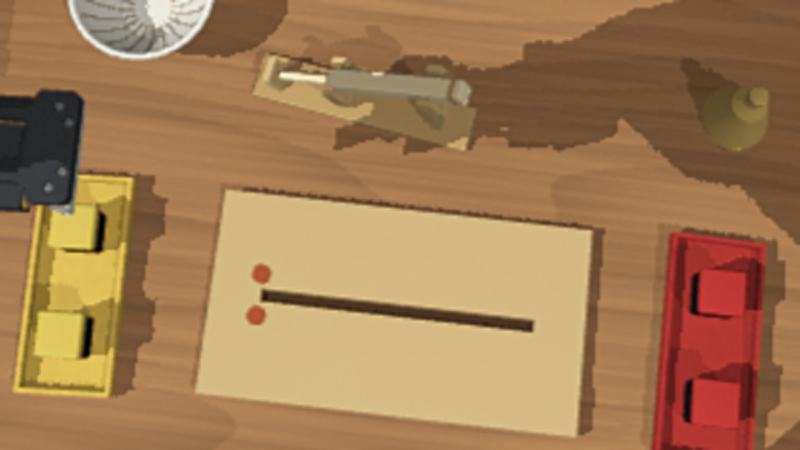

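View pics/s9.png

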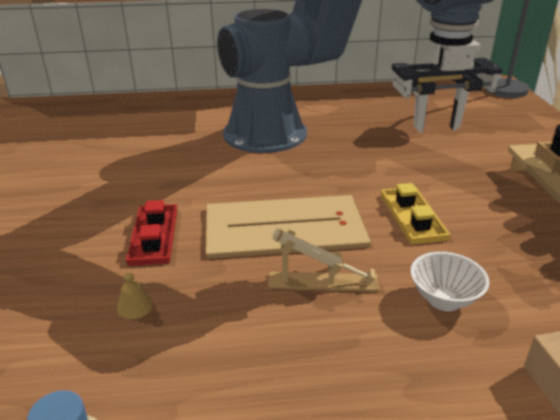

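All four tins stand upright in the matching trays (wrist view: yellow tins at (284,188) and (284,265)), and the board is clear. Now I'll measure the stick and rest with the top and scene views.

Run:
```python
from h import *
p=cv2.imread('pics/t9.png'); cv2.imwrite('pics/t9r.png',cv2.resize(p[165:215,215:315],None,fx=8,fy=8,interpolation=cv2.INTER_CUBIC))
p=cv2.imread('pics/s9.png'); cv2.imwrite('pics/s9r.png',cv2.resize(p[220:300,260:385],None,fx=6.4,fy=6.4,interpolation=cv2.INTER_CUBIC))
c=cam('top'); p=cv2.imread('pics/t9.png'); g=p.max(2)
m=((g<75)).astype('u1')*255; roi=np.zeros_like(m); roi[255:290,215:345]=255; m&=roi
for b in blobs(m,50): print('seam',rect(c,b,0.014),cv2.boundingRect(b))
H,S,V=cv2.split(cv2.cvtColor(p,cv2.COLOR_BGR2HSV))
m=(((H>12)&(H<30)&(S<125)&(V>150)).astype('u1')*255); m[:218]=0
for b in blobs(m,3000): print('board',cv2.boundingRect(b),rect(c,b,0.014))
m=(((H<10)&(S>140)&(V>100)).astype('u1')*255); m[:, :215]=0; m[:,235:]=0
for b in blobs(m,10): print('stud',rect(c,b,0.014))
```

```text
seam (array([0.48162939, 0.00518062]), (244.37521362304688, 7.0200419425964355), -89.9619529992342) (225, 267, 108, 15)
board (198, 226, 159, 100) (array([0.48213321, 0.00520578]), (342.7981872558594, 187.9408721923828), -89.7634260058403)
stud (array([0.46280545, 0.1312159 ]), (12.960094451904297, 12.600665092468262), 52.57148361206055)
stud (array([0.50171405, 0.13111914]), (13.861690521240234, 11.42215347290039), 8.146275520324707)
```

View pics/t9r.png

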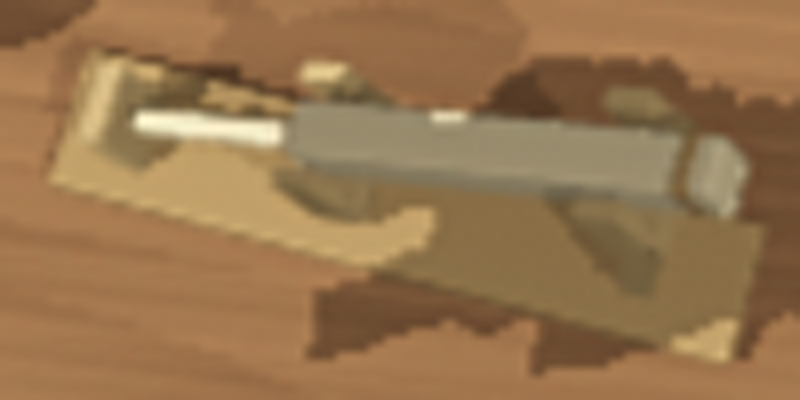

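View pics/s9r.png

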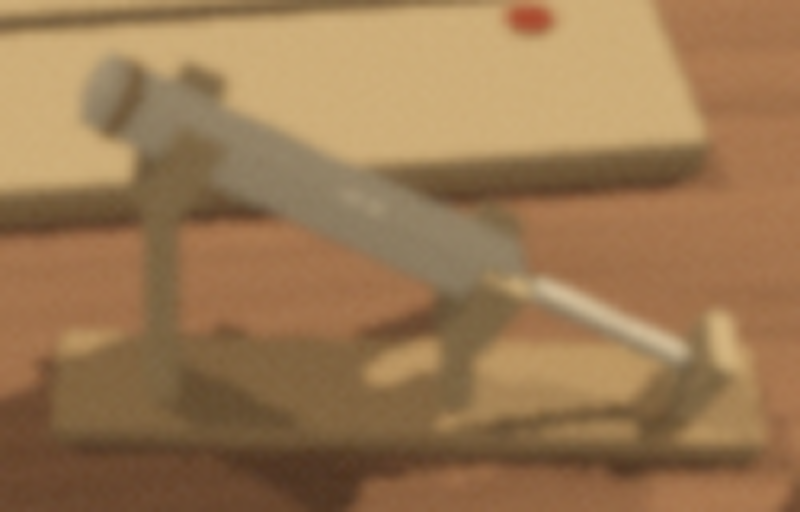

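```bash
cat >> h.py <<'E'
def tri(*cu):
    A=np.zeros((3,3));b=np.zeros(3);L=[]
    for c,uv in cu:
        o,d=ray(c,uv); d=d[0]/np.linalg.norm(d[0]); P=np.eye(3)-np.outer(d,d); A+=P;b+=P@o; L.append((o,P))
    X=np.linalg.solve(A,b); return X,[np.linalg.norm(P@(X-o)) for o,P in L]
E
python3 - <<'E'
from h import *
t=cam('top');s=cam('scene')
T=lambda x,y:(215+(x+.5)/8-.5,165+(y+.5)/8-.5); S=lambda x,y:(260+x/6.4-.4,220+y/6.4-.4)
tip,e=tri((t,T(135,122)),(s,S(690,355))); print('tip',tip.round(4),e)
tail,e=tri((t,T(728,178)),(s,S(102,93))); print('tail',tail.round(4),e)
d=tip-tail; print(np.linalg.norm(d), 'yaw',np.degrees(np.arctan2(d[1],d[0])),'slope',np.arcsin(-d[2]/np.linalg.norm(d)))
for z in (0.008,0.01): 
  C=toplane(t,[T(50,182),T(740,362),T(765,228),T(95,48)],z)[:,:2]; print(C.round(4), C.mean(0).round(4), 'yaws',np.degrees(np.arctan2(*(C[0]-C[1])[::-1])),np.degrees(np.arctan2(*(C[3]-C[2])[::-1])),np.linalg.norm(C[0]-C[1]),np.linalg.norm(C[1]-C[2]))
  C=toplane(s,[S(60,440),S(765,455),S(755,350),S(62,335)],z)[:,:2];print('scene',C.round(4),C.mean(0).round(4))
E
```

```text
tip [0.6884 0.1406 0.021 ] [np.float64(9.141048365452303e-05), np.float64(9.141048365439883e-05)]
tail [ 0.6638 -0.0316  0.1127] [np.float64(0.00043784972531106563), np.float64(0.0004378497253110894)]
0.19659768243141276 yaw 81.85566052470162 slope 0.48501926512108795
[[ 0.6709  0.1652]
 [ 0.64   -0.0445]
 [ 0.6815 -0.0477]
 [ 0.7139  0.1578]] [0.6766 0.0577] yaws 81.59859163635274 81.02975308313664 0.21191277459133187 0.04167449006144307
scene [[ 0.691  -0.0473]
 [ 0.7196  0.1564]
 [ 0.6733  0.1652]
 [ 0.6435 -0.0428]] [0.6819 0.0579]
[[ 0.6704  0.1648]
 [ 0.6395 -0.0444]
 [ 0.6809 -0.0476]
 [ 0.7133  0.1575]] [0.676  0.0576] yaws 81.59859163635272 81.02975308313664 0.21148408452055903 0.04159018443084427
scene [[ 0.6932 -0.0474]
 [ 0.7218  0.1556]
 [ 0.6756  0.1644]
 [ 0.6459 -0.0429]] [0.6841 0.0574]
```

Stick: tip about (0.688, 0.141, 0.021), tail about (0.664, -0.032, 0.113), yaw about 81.7°, which agrees with the rest base. Board centre (0.482, 0.005), seam along world y. Turning now for the stick.

Call:
carry_out:
  moves:
    - [0.5, 0, 0, -0.2, 0, 0, -0.124]
    - [0.5, 0, 0, 0, 0, 0, -0.124]
    - [0.5, 0, 0, 0, 0, 0, -0.124]
    - [0.5, 0, 0, 0, 0, 0, -0.124]
    - [0.5, 0, 0, 0, 0, 0, -0.124]
    - [0.5, 0, 0, 0, 0, 0, -0.124]
    - [0.5, 0, 0, 0, 0, 0, -0.124]
    - [0.5, 0, 0, 0, 0, 0, -0.124]
    - [0.5, 0, 0, 0, 0, 0, -0.124]
    - [0.5, 0, 0, 0, 0, 0, -0.124]
    - [0.5, 0, 0, 0, 0, 0, -0.123]
    - [0.5, 0, 0, 0, 0, 0, 0]

```text
t: 21.37
eef_pos: [0.5203, 0.3007, 0.2353]
tool_rot: [0.755, 0.656, -0.001, -0.0]
contact_force: [0.6, -0.9, -0.8]
width: 0.0466
```

Run:
```python
from h import *
goto(0.6739,0.0374,0.19,1.426)
```

```text
t21.37 psi now 1.432 tilt [-0.003 -0.001] az 0.006 shift cm [-23.84  19.     4.53] q [ 0.45  0.43  1.49 -0.    1.22  0.59]
```

Call:
carry_out:
  moves:
    - [0.5, -2.98, 2.38, 0.2, 0, 0, 0.006]
    - [0.5, -2.98, 2.38, 0.2, 0, 0, 0]
    - [0.5, -2.98, 2.38, 0.2, 0, 0, 0]
    - [0.5, -2.98, 2.38, 0.2, 0, 0, 0]
    - [0.5, -2.98, 2.38, 0.2, 0, 0, 0]
    - [0.5, -2.98, 2.38, 0.2, 0, 0, 0]
    - [0.5, -2.98, 2.38, 0.2, 0, 0, 0]
    - [0.5, -2.98, 2.38, 0.2, 0, 0, 0]
    - [0.5, 0, 0, 0.5, 0, 0, 0]
    - [0.5, 0, 0, 2.2, 0, 0, 0]
    - [0.5, 0, 0, 0, 0, 0, 0]
    - [0.5, 0, 0, 0, 0, 0, 0]
    - [0.5, 0, 0, 0, 0, 0, 0]

```text
t: 22.45
eef_pos: [0.6733, 0.0373, 0.1944]
tool_rot: [0.759, 0.651, -0.0, -0.0]
contact_force: [-0.7, 0.7, 0.0]
width: 0.0467
```

Run:
```python
from h import *
pic('wrist','w10'); pic('scene','s10')
goto(0.6739,0.0374,0.0586,1.426)
c=cam('wrist')
d=np.array([0.146,0.989,0]);m=np.array([0.6765,0.0548,0.067]);a=np.array([*d[:2]*np.cos(.5),-np.sin(.5)])
for s in (-.1,-.02,0,.04,.1): print(s,proj(c,m+a*s).round(1))
```

```text
t22.55 psi now 1.420 tilt [0.001 0.   ] az -0.006 shift cm [1.000e-02 2.000e-02 1.365e+01] q [-0.01  0.6   1.32  0.    1.22  0.14]
-0.1 [[284.  294.9]]
-0.02 [[283.6 206.3]]
0 [[283.5 185.2]]
0.04 [[283.3 145.4]]
0.1 [[283.   92.7]]
```

View pics/w10.png

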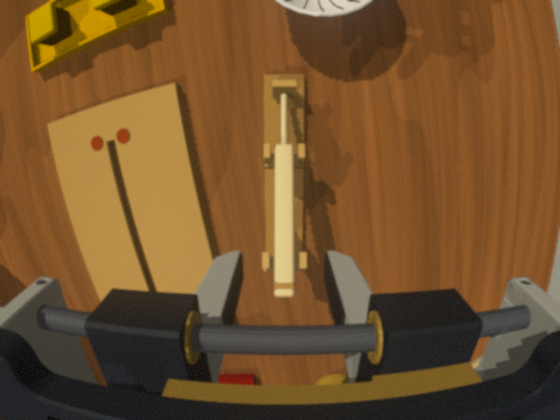

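View pics/s10.png

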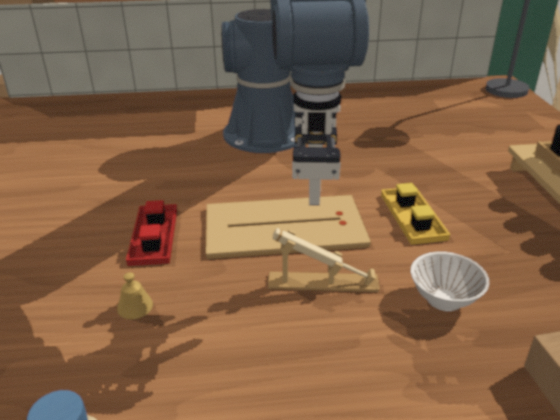

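The wrist view shows the stick running straight down column 284, centred between the jaws, with tip at (284,95), tail at (284,295), and forks near rows 155 and 262. I'll go down between the forks and grip.

Call:
carry_out:
  moves:
    - [0.5, 0, 0, 2.5, 0, 0, 0]
    - [0.5, 0, 0, 2.5, 0, 0, 0]
    - [0.5, 0, 0, 2.5, 0, 0, 0]
    - [0.5, 0, 0, 2.5, 0, 0, 0]
    - [0.5, 0, 0, 1.5, 0, 0, 0]
    - [0.5, 0, 0, 1.2, 0, 0, 0]
    - [0.5, 0, 0, 0.5, 0, 0, 0]
    - [0.5, 0, 0, 0.3, 0, 0, 0]
    - [0.5, 0, 0, 0, 0, 0, 0]
    - [0.5, 0, 0, 0, 0, 0, 0]
    - [0.5, 0, 0, 0, 0, 0, 0]
  newtons: 40

```text
t: 23.47
eef_pos: [0.674, 0.0368, 0.0603]
tool_rot: [0.758, 0.652, 0.001, 0.001]
contact_force: [0.2, -0.2, -0.1]
width: 0.0468
```

Run:
```python
from h import *
goto(0.6739,0.0374,0.0586,1.424)
pic('scene','s11')
p=cv2.imread('pics/s11.png'); cv2.imwrite('pics/s11r.png',cv2.resize(p[180:300,240:400],None,fx=5,fy=5,interpolation=cv2.INTER_CUBIC))
```

```text
t23.47 psi now 1.420 tilt [ 0.002 -0.   ] az -0.004 shift cm [ 0.05 -0.02  0.17] q [-0.01  0.75  1.41 -0.    0.98  0.14]
```

View pics/s11r.png

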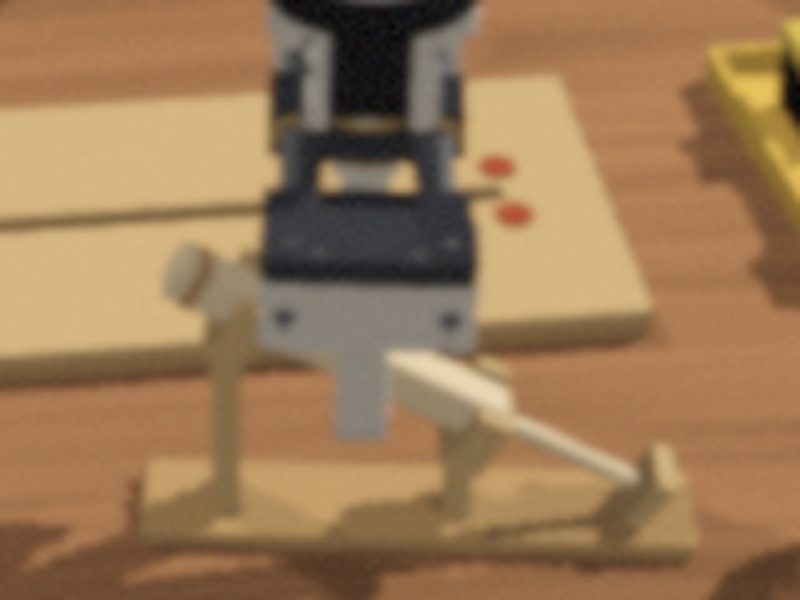

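The scene view shows the near finger between the two forks, stick between the jaws. Closing.

Call:
carry_out:
  moves:
    - [0.12, 0, 0, 0.1, 0, 0, 0]
    - [0.12, 0, 0, 0, 0, 0, 0]
    - [0.12, 0, 0, 0, 0, 0, 0]
    - [0.12, 0, 0, 0, 0, 0, 0]
    - [0.12, 0, 0, 0, 0, 0, 0]
    - [0.12, 0, 0, 0, 0, 0, 0]
    - [0.12, 0, 0, 0, 0, 0, 0]
    - [0.12, 0, 0, 0, 0, 0, 0]
  newtons: 40

```text
t: 24.18
eef_pos: [0.6735, 0.0368, 0.0582]
tool_rot: [0.758, 0.652, 0.0, 0.0]
contact_force: [1.1, 0.2, -0.0]
width: 0.0179
```

Run:
```python
from h import *
s=arm.observe();print(s['eef_pos'],s['width'],s['contact_force'],Rot.from_quat(s['tool_rot']).as_matrix().round(4)); goto(0,0,0,1.42)
```

```text
[0.67348434 0.03679991 0.0581944 ] 0.01792740393755961 [ 1.108038    0.24880076 -0.01757528] [[ 1.504e-01  9.886e-01  1.000e-04]
 [ 9.886e-01 -1.504e-01 -0.000e+00]
 [ 0.000e+00  1.000e-04 -1.000e+00]]
t24.18 psi now 1.420 tilt [ 0. -0.] az -0.000 shift cm [-13.76 -66.03   5.82] q [-0.01  0.75  1.41 -0.    0.98  0.14]
```

Call:
carry_out:
  moves:
    - [0.12, 0, 0, -0.5, 0, 0, 0]
    - [0.12, 0, 0, -1.5, 0, 0, 0]
    - [0.12, 0, 0, -2.5, 0, 0, 0]
    - [0.12, 0, 0, -2.5, 0, 0, 0]
    - [0.12, 0, 0, -2, 0, 0, 0]
    - [0.12, 0, 0, -1, 0, 0, 0]
    - [0.12, 0, 0, 0, 0, 0, -0.077]
    - [0.12, 0, 0, 0, 0, 0, -0.076]
    - [0.12, 0, 0, 0, 0, 0, 0]

```text
t: 24.93
eef_pos: [0.6732, 0.0368, 0.1579]
tool_rot: [0.705, 0.709, -0.0, -0.0]
contact_force: [-1.0, 0.2, -1.0]
width: 0.0176
```

Run:
```python
from h import *
goto(0.4815,0.012,0.10,1.573)
```

```text
t24.93 psi now 1.576 tilt [-0.001  0.   ] az 0.003 shift cm [ -2.44 -19.17   5.79] q [-0.01  0.64  1.35 -0.    1.15 -0.02]
```

Call:
carry_out:
  moves:
    - [0.12, -0.3, -1.5, 0, 0, 0, 0]
    - [0.12, -0.3, -2.5, 0, 0, 0, 0]
    - [0.12, -0.3, -2.5, 0, 0, 0, 0]
    - [0.12, -0.3, -2.5, 0, 0, 0, 0]
    - [0.12, -0.3, -2.5, 0, 0, 0, 0]
    - [0.12, -0.3, -2.5, 0, 0, 0, 0]
    - [0.12, -0.3, -2.5, 0, 0, 0, 0]
    - [0.12, -0.3, -1.7, 0, 0, 0, 0]
    - [0.12, 0, -1.0, 1.5, 0, 0, 0]
    - [0.12, 0, 0, 2.5, 0, 0, 0]
    - [0.12, 0, 0, 1.5, 0, 0, 0]
    - [0.12, 0, 0, 0, 0, 0, 0]
    - [0.12, 0, 0, 0, 0, 0, 0]

```text
t: 26.02
eef_pos: [0.4812, 0.0125, 0.1029]
tool_rot: [0.707, 0.707, -0.001, -0.001]
contact_force: [-0.5, -0.2, -0.7]
width: 0.0177
```

Run:
```python
from h import *
goto(0.4815,0.012,0.06,1.573)
pic('wrist','w12'); pic('scene','s12'); pic('top','t12')
p=cv2.imread('pics/s12.png'); cv2.imwrite('pics/s12r.png',cv2.resize(p[170:290,240:400],None,fx=5,fy=5,interpolation=cv2.INTER_CUBIC))
p=cv2.imread('pics/t12.png'); cv2.imwrite('pics/t12r.png',cv2.resize(p[210:310,190:350],None,fx=5,fy=5,interpolation=cv2.INTER_CUBIC))
p=cv2.imread('pics/w12.png'); cv2.imwrite('pics/w12r.png',cv2.resize(p[0:300,200:380],None,fx=2,fy=2,interpolation=cv2.INTER_CUBIC))
```

```text
t26.02 psi now 1.571 tilt [-0.002  0.   ] az -0.002 shift cm [-0.05  0.03  4.29] q [-0.07  0.39  1.93  0.    0.82 -0.07]
```

View pics/w12.png

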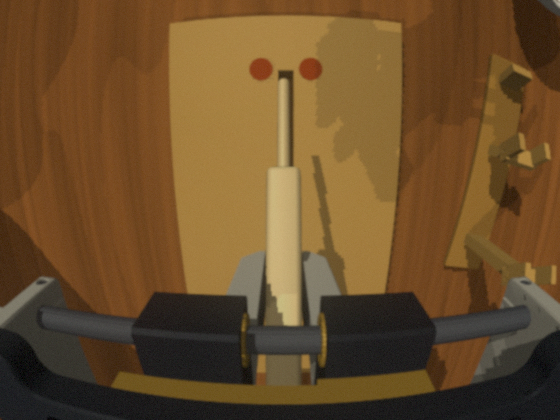

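View pics/s12r.png

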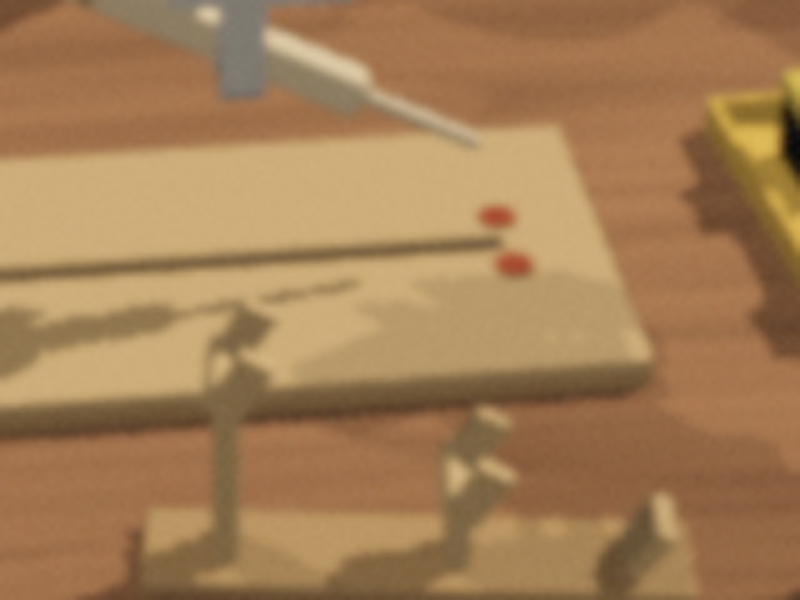

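View pics/t12r.png

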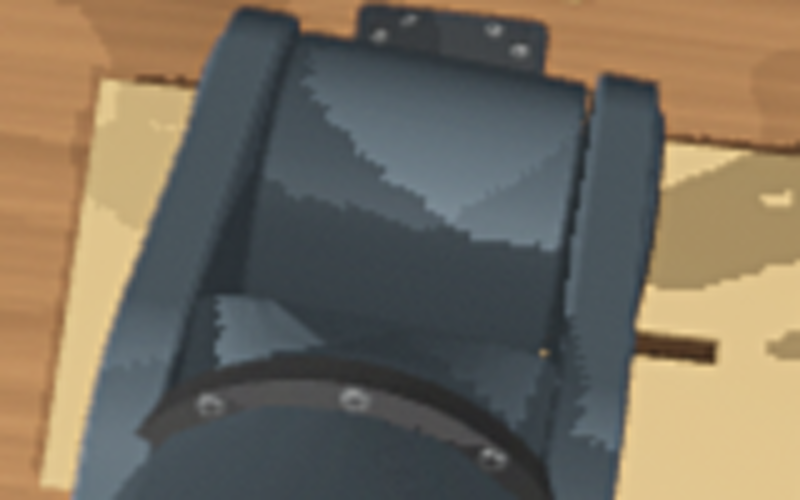

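The wrist view shows the tip at (285,80), just over the seam's studded end at (286,71), with studs at (261,69) and (311,69). I'll compute the lateral offset.

Run:
```python
from h import *
c=cam('wrist'); p=cv2.imread('pics/w12.png')
H,S,V=cv2.split(cv2.cvtColor(p,cv2.COLOR_BGR2HSV))
m=(((H<8)&(S>150)&(V>100)).astype('u1')*255); m[90:]=0; m[:,:240]=0;m[:,330:]=0
st=[]
for b in blobs(m,100):
    M=cv2.moments(b); st.append((M['m10']/M['m00'],M['m01']/M['m00']))
W=toplane(c,st,0.014); print('studs',np.round(st,1),W.round(4),W.mean(0).round(4))
# tip columns per row
tp=((V>150)&(S<140)).astype('u1'); tp[:,:270]=0; tp[:,300:]=0
for r in (78,80,85,95,110,130,150,160):
    xs=np.where(tp[r])[0]; print(r,xs.min() if len(xs) else None,xs.max() if len(xs) else None,end='; ')
print()
print(p[60:90:3,284].tolist())
for z in (0.062,0.065): print('tip',z,toplane(c,[(285.0,78.5)],z).round(4))
# board edges cols at a row
bm=((H>14)&(H<28)&(S<175)&(V>110))
for r in (40,100,140,200):
    e=[np.where(bm[r,150:260])[0].min()+150, np.where(bm[r,310:420])[0].max()+310]
    w=toplane(c,[(e[0],r),(e[1],r)],0.014); print(r,e,w.round(4)[:,:2].tolist(),w.mean(0)[:2].round(4))
print('handle');
for r in (175,200,230):
    xs=np.where(((V>130)&(S<150))[r,255:315])[0]+255; print(r,xs.min(),xs.max())
s=cam('scene'); tip,e=tri((c,(285,78.5)),(s,(240+(480)/5-.4,170+143/5-.4))); print('tri tip',tip.round(4),e)
print(arm.observe()['eef_pos'])
```

```text
Traceback (most recent call last):
  File "h.py", line 13, in toplane
    o,d=ray(c,uv); return o+d*((z-o[2])/d[:,2:])
        ~~~^^^^^^
  File "h.py", line 7, in ray
    uv=np.atleast_2d(np.asarray(uv,float)); x=(uv-[c['cx'],c['cy']])/c['f']
                                               ~~^~~~~~~~~~~~~~~~~~
ValueError: operands could not be broadcast together with shapes (1,0) (2,)
```

View pics/w12r.png

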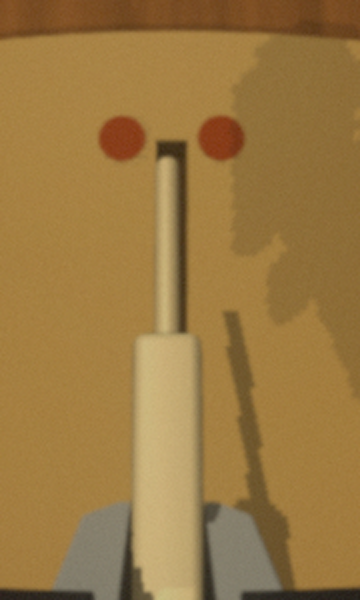

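Run:
```python
from h import *
c=cam('wrist'); p=cv2.imread('pics/w12.png')
H,S,V=cv2.split(cv2.cvtColor(p,cv2.COLOR_BGR2HSV))
m=(((H<10)&(S>140)&(V>90)).astype('u1')*255); m[:55]=0;m[84:]=0; m[:,:240]=0;m[:,330:]=0
st=[]
for b in blobs(m,100):
    M=cv2.moments(b); st.append((M['m10']/M['m00'],M['m01']/M['m00']))
print(p[69,261],len(st))
if not st: st=[(260.7,68.5),(310.7,68.5)]
W=toplane(c,st,0.014); print('studs',np.round(st,1),W.round(4),W.mean(0).round(4))
for r in (72,74): print(r,p[r,270:302].max(1).tolist())
for r in (80,90,110,140,): print(r,p[r,270:302].max(1).tolist())
for z in (0.062,0.065): print('tip',z,toplane(c,[(284.0,78.5)],z).round(4))
for uv in ((285.6,73),): print('seam',toplane(c,[uv],.014).round(4))
s=cam('scene'); tip,e=tri((c,(284,78.5)),(s,(240+(480)/5-.4,170+143/5-.4))); print('tri tip',tip.round(4),e)
print(arm.observe()['eef_pos'])
```

```text
[ 22  61 135] 0
studs [[260.7  68.5]
 [310.7  68.5]] [[0.4646 0.1319 0.014 ]
 [0.5031 0.132  0.014 ]] [0.4838 0.1319 0.014 ]
72 [135, 137, 151, 160, 165, 167, 168, 151, 112, 77, 66, 67, 69, 70, 72, 73, 68, 71, 73, 70, 65, 71, 85, 123, 153, 166, 171, 167, 161, 153, 142, 137]
74 [141, 150, 154, 162, 161, 163, 167, 152, 113, 76, 63, 70, 63, 65, 67, 66, 69, 66, 63, 65, 65, 69, 85, 126, 156, 167, 167, 164, 166, 158, 147, 139]
80 [165, 166, 165, 165, 168, 168, 167, 152, 133, 145, 170, 187, 192, 188, 178, 165, 151, 125, 96, 82, 67, 76, 88, 125, 153, 165, 167, 163, 169, 165, 168, 165]
90 [168, 168, 168, 167, 166, 168, 164, 156, 164, 171, 185, 194, 196, 192, 178, 168, 154, 137, 115, 90, 80, 76, 89, 123, 151, 164, 168, 168, 165, 166, 164, 162]
110 [169, 164, 169, 168, 167, 167, 162, 162, 166, 176, 187, 197, 195, 189, 181, 171, 155, 140, 120, 94, 79, 72, 91, 120, 149, 163, 168, 165, 167, 168, 169, 166]
140 [167, 168, 165, 167, 166, 165, 160, 157, 166, 182, 191, 197, 200, 193, 186, 173, 158, 143, 123, 101, 83, 74, 87, 119, 149, 165, 168, 166, 164, 165, 165, 163]
tip 0.062 [[0.4824 0.1186 0.062 ]]
tip 0.065 [[0.4824 0.1183 0.065 ]]
seam [[0.4838 0.1281 0.014 ]]
tri tip [0.4822 0.1169 0.0662] [np.float64(0.0012269518956441667), np.float64(0.0012269518956441337)]
[0.48213411 0.01241728 0.10404694]
```

Call:
carry_out:
  moves:
    - [0.12, 0, 0.11, 1.0, 0, 0, 0]
    - [0.12, 0, 0, 1.5, 0, 0, 0]
    - [0.12, 0, 0, 1.0, 0, 0, 0]
    - [0.12, 0, 0, 0.6, 0, 0, 0]
    - [0.12, 0, 0, 0.2, 0, 0, 0]
    - [0.12, 0, 0, 0, 0, 0, 0]
    - [0.12, 0, 0, 0, 0, 0, 0]
    - [0.12, 0, 0, 0, 0, 0, 0]

```text
t: 26.83
eef_pos: [0.4829, 0.0124, 0.0606]
tool_rot: [0.706, 0.708, 0.0, 0.0]
contact_force: [-0.5, 0.9, -1.3]
width: 0.0177
```

Run:
```python
from h import *
print(arm.observe()['eef_pos'],arm.observe()['contact_force'])
goto(0,0,0,1.572)
c,p,d=pic('wrist','w13'); pic('scene','s13')
q=p[50:200,220:350]; cv2.imwrite('pics/w13r.png',cv2.resize(q,None,fx=4,fy=4,interpolation=cv2.INTER_CUBIC))
q=cv2.imread('pics/s13.png')[190:260,290:370]; cv2.imwrite('pics/s13r.png',cv2.resize(q,None,fx=8,fy=8,interpolation=cv2.INTER_CUBIC))
```

```text
[0.48292095 0.01240251 0.06060017] [-0.51622523  0.85061232 -1.25438434]
t26.83 psi now 1.573 tilt [ 0.001 -0.   ] az 0.001 shift cm [ -1.18 -48.29   6.06] q [-0.07  0.47  1.95  0.    0.72 -0.07]
```

View pics/w13r.png

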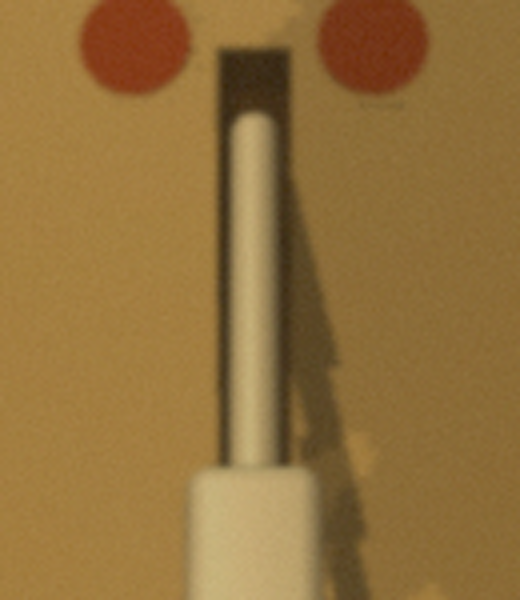

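View pics/s13r.png

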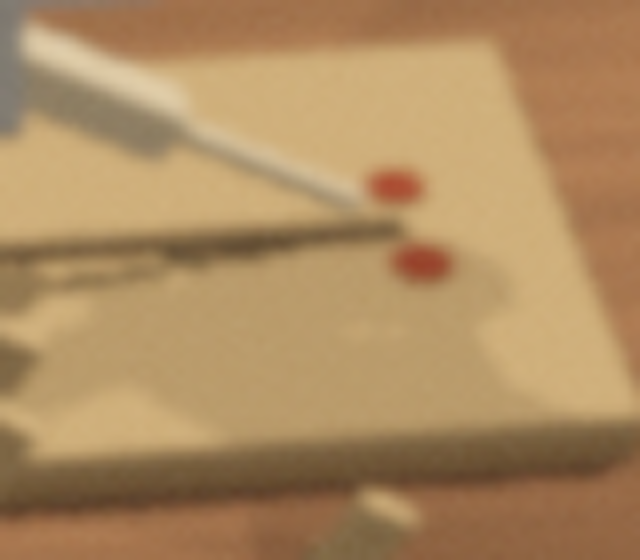

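The tip, column 254 in the crop, is centred over the seam (219–290). I'll lower it gently.

Call:
carry_out:
  moves:
    - [0.12, 0, 0, 0.3, 0, 0, 0]
    - [0.12, 0, 0, 0.3, 0, 0, 0]
    - [0.12, 0, 0, 0.2, 0, 0, 0]
    - [0.12, 0, 0, 0.15, 0, 0, 0]
    - [0.12, 0, 0, 0.1, 0, 0, 0]
    - [0.12, 0, 0, 0, 0, 0, 0]
    - [0.12, 0, 0, 0, 0, 0, 0]
    - [0.12, 0, 0, 0, 0, 0, 0]

```text
t: 27.6
eef_pos: [0.4826, 0.0124, 0.0497]
tool_rot: [0.706, 0.708, 0.0, 0.0]
contact_force: [-0.7, 0.1, -0.9]
width: 0.0178
```

Run:
```python
from h import *
print(arm.observe()['eef_pos'],arm.observe()['contact_force'])
c,p,d=pic('wrist','w14'); pic('scene','s14')
q=p[50:200,220:350]; cv2.imwrite('pics/w14r.png',cv2.resize(q,None,fx=4,fy=4,interpolation=cv2.INTER_CUBIC))
q=cv2.imread('pics/s14.png')[190:260,290:370]; cv2.imwrite('pics/s14r.png',cv2.resize(q,None,fx=8,fy=8,interpolation=cv2.INTER_CUBIC))
```

```text
[0.48263566 0.01243634 0.049681  ] [-0.72148352  0.06848962 -0.85845583]
```

View pics/w14r.png

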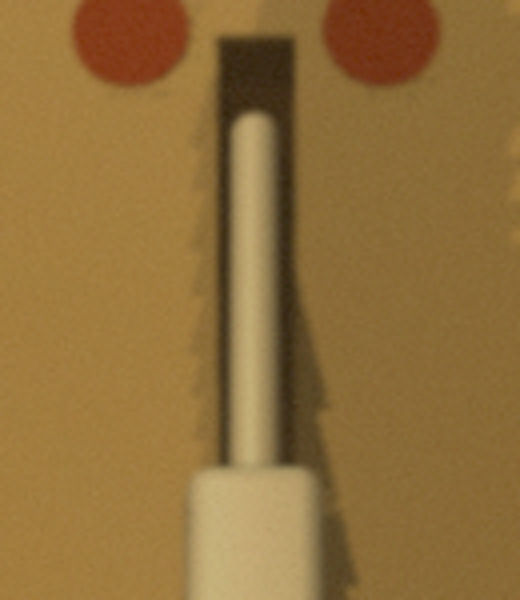

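View pics/s14r.png

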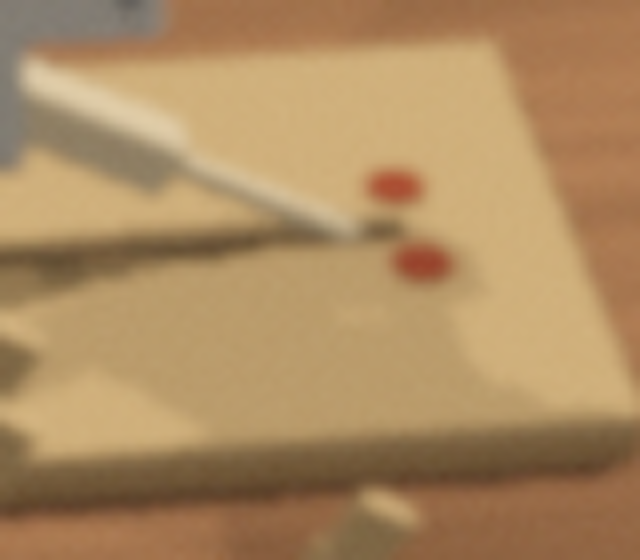

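The tip is in the seam mouth, about 12 mm short of its closed end, with no contact force yet. Feeling for the floor.

Call:
carry_out:
  moves:
    - [0.12, 0, 0.03, 0.05, 0, 0, 0]
    - [0.12, 0, 0, 0.05, 0, 0, 0]
    - [0.12, 0, 0, 0, 0, 0, 0]
    - [0.12, 0, 0, 0, 0, 0, 0]

```text
t: 28.03
eef_pos: [0.4829, 0.0124, 0.0486]
tool_rot: [0.706, 0.708, -0.0, -0.0]
contact_force: [-0.5, -0.5, -0.0]
width: 0.018
```

Call:
carry_out:
  moves:
    - [0.12, 0, 0, 0.05, 0, 0, 0]
    - [0.12, 0, 0, 0, 0, 0, 0]
    - [0.12, 0, 0, 0, 0, 0, 0]

```text
t: 28.28
eef_pos: [0.4829, 0.0124, 0.0481]
tool_rot: [0.706, 0.708, -0.0, -0.0]
contact_force: [0.1, -0.4, -1.4]
width: 0.0176
```

Call:
carry_out:
  moves:
    - [0.12, 0, 0, 0.05, 0, 0, 0]
    - [0.12, 0, 0, 0, 0, 0, 0]
    - [0.12, 0, 0, 0, 0, 0, 0]

```text
t: 28.53
eef_pos: [0.4829, 0.0124, 0.0476]
tool_rot: [0.706, 0.708, 0.0, 0.0]
contact_force: [-1.2, -0.6, 0.5]
width: 0.0176
```

Call:
carry_out:
  moves:
    - [0.12, 0, 0, 0.05, 0, 0, 0]
    - [0.12, 0, 0, 0, 0, 0, 0]
    - [0.12, 0, 0, 0, 0, 0, 0]

```text
t: 28.78
eef_pos: [0.483, 0.0124, 0.0472]
tool_rot: [0.706, 0.708, 0.0, 0.0]
contact_force: [0.3, -1.9, 0.9]
width: 0.0176
```

Call:
carry_out:
  moves:
    - [0.12, -0.2, 0, 0, 0, 0, 0]
    - [0.12, -0.2, 0, 0, 0, 0, 0]
    - [0.12, -0.2, 0, 0, 0, 0, 0]
    - [0.12, -0.2, 0, 0, 0, 0, 0]
    - [0.12, -0.2, 0, 0, 0, 0, 0]
    - [0.12, -0.2, 0, 0, 0, 0, 0]
    - [0.12, -0.2, 0, 0, 0, 0, 0]
    - [0.12, -0.2, 0, 0, 0, 0, 0]
    - [0.12, -0.2, 0, 0, 0, 0, 0]
    - [0.12, -0.2, 0, 0, 0, 0, 0]
    - [0.12, -0.2, 0, 0, 0, 0, 0]
    - [0.12, -0.2, 0, 0, 0, 0, 0]
    - [0.12, -0.2, 0, 0, 0, 0, 0]
    - [0.12, -0.2, 0, 0, 0, 0, 0]
    - [0.12, -0.2, 0, 0, 0, 0, 0]
    - [0.12, -0.2, 0, 0, 0, 0, 0]
    - [0.12, -0.2, 0, 0, 0, 0, 0]
    - [0.12, -0.2, 0, 0, 0, 0, 0]
    - [0.12, -0.2, 0, 0, 0, 0, 0]
    - [0.12, -0.2, 0, 0, 0, 0, 0]

```text
t: 30.45
eef_pos: [0.483, -0.0278, 0.0471]
tool_rot: [0.706, 0.708, -0.0, 0.0]
contact_force: [0.7, 0.8, 0.7]
width: 0.0175
```

```bash
cat > look.py <<'E'
from h import *
import sys
n=sys.argv[1]
s=arm.observe(); print(s['eef_pos'].round(4),s['contact_force'].round(2),s['torque'].round(2))
c,p,d=pic('wrist','w'+n)
q=p[20:200,200:370]; cv2.imwrite(f'pics/w{n}r.png',cv2.resize(q,None,fx=3,fy=3,interpolation=cv2.INTER_CUBIC))
E
python3 look.py 15
```

```text
[ 0.483  -0.0278  0.0471] [0.74 0.77 0.72] [ 0.3  -0.11  0.04]
```

View pics/w15r.png

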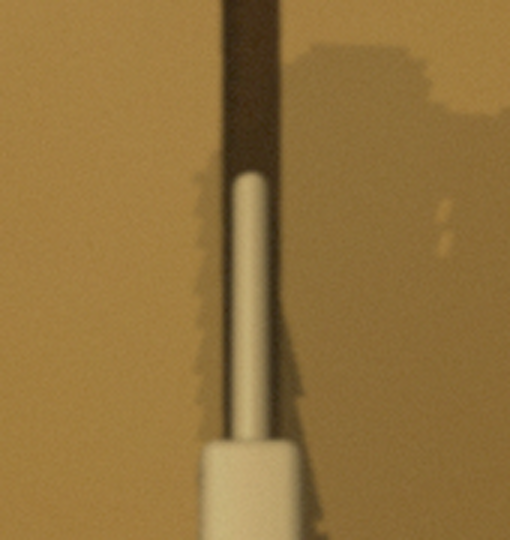

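The tip (column 250) stays centred in the seam (222–280), with a light drag of under 1 N. Continuing.

Call:
carry_out:
  moves:
    - [0.12, -0.2, 0, 0, 0, 0, 0]
    - [0.12, -0.2, 0, 0, 0, 0, 0]
    - [0.12, -0.2, 0, 0, 0, 0, 0]
    - [0.12, -0.2, 0, 0, 0, 0, 0]
    - [0.12, -0.2, 0, 0, 0, 0, 0]
    - [0.12, -0.2, 0, 0, 0, 0, 0]
    - [0.12, -0.2, 0, 0, 0, 0, 0]
    - [0.12, -0.2, 0, 0, 0, 0, 0]
    - [0.12, -0.2, 0, 0, 0, 0, 0]
    - [0.12, -0.2, 0, 0, 0, 0, 0]
    - [0.12, -0.2, 0, 0, 0, 0, 0]
    - [0.12, -0.2, 0, 0, 0, 0, 0]
    - [0.12, -0.2, 0, 0, 0, 0, 0]
    - [0.12, -0.2, 0, 0, 0, 0, 0]
    - [0.12, -0.2, 0, 0, 0, 0, 0]
    - [0.12, -0.2, 0, 0, 0, 0, 0]
    - [0.12, -0.2, 0, 0, 0, 0, 0]
    - [0.12, -0.2, 0, 0, 0, 0, 0]
    - [0.12, -0.2, 0, 0, 0, 0, 0]
    - [0.12, -0.2, 0, 0, 0, 0, 0]

```text
t: 32.17
eef_pos: [0.483, -0.0678, 0.0471]
tool_rot: [0.706, 0.708, -0.0, -0.0]
contact_force: [-0.2, 1.5, 1.2]
width: 0.0176
```

Call:
carry_out:
  moves:
    - [0.12, -0.2, 0, 0, 0, 0, 0]
    - [0.12, -0.2, 0, 0, 0, 0, 0]
    - [0.12, -0.2, 0, 0, 0, 0, 0]
    - [0.12, -0.2, 0, 0, 0, 0, 0]
    - [0.12, -0.2, 0, 0, 0, 0, 0]
    - [0.12, -0.2, 0, 0, 0, 0, 0]
    - [0.12, -0.2, 0, 0, 0, 0, 0]
    - [0.12, -0.2, 0, 0, 0, 0, 0]
    - [0.12, -0.2, 0, 0, 0, 0, 0]
    - [0.12, -0.2, 0, 0, 0, 0, 0]
    - [0.12, -0.2, 0, 0, 0, 0, 0]
    - [0.12, -0.2, 0, 0, 0, 0, 0]
    - [0.12, -0.2, 0, 0, 0, 0, 0]
    - [0.12, -0.2, 0, 0, 0, 0, 0]
    - [0.12, -0.2, 0, 0, 0, 0, 0]
    - [0.12, -0.2, 0, 0, 0, 0, 0]
    - [0.12, -0.2, 0, 0, 0, 0, 0]
    - [0.12, -0.2, 0, 0, 0, 0, 0]
    - [0.12, -0.2, 0, 0, 0, 0, 0]
    - [0.12, -0.2, 0, 0, 0, 0, 0]

```text
t: 33.83
eef_pos: [0.4831, -0.1078, 0.0471]
tool_rot: [0.706, 0.708, -0.0, -0.0]
contact_force: [-0.1, 1.6, 1.5]
width: 0.0177
```

```bash
python3 look.py 16
```

```text
[ 0.4831 -0.1078  0.0471] [-0.11  1.63  1.46] [ 0.36 -0.04 -0.04]
```

View pics/w16r.png

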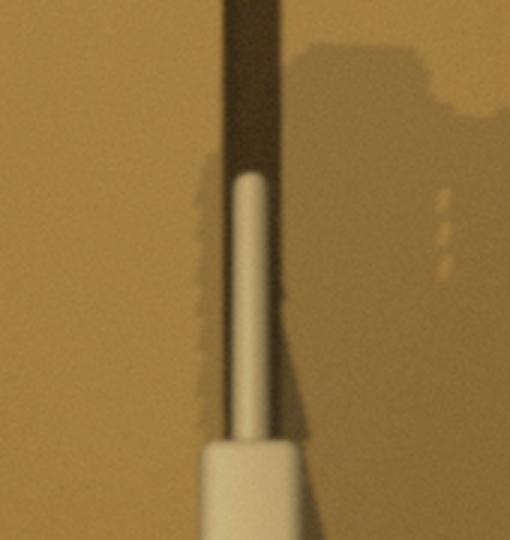

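Still centred, drag about 1.5 N. Since the sloping tip would touch the closed far end at about 109 mm from the middle, I'll stop at about 105 mm.

Call:
carry_out:
  moves:
    - [0.12, -0.2, 0, 0, 0, 0, 0]
    - [0.12, -0.2, 0, 0, 0, 0, 0]
    - [0.12, -0.2, 0, 0, 0, 0, 0]
    - [0.12, -0.2, 0, 0, 0, 0, 0]
    - [0.12, -0.2, 0, 0, 0, 0, 0]
    - [0.12, -0.2, 0, 0, 0, 0, 0]
    - [0.12, -0.2, 0, 0, 0, 0, 0]
    - [0.12, -0.2, 0, 0, 0, 0, 0]
    - [0.12, -0.2, 0, 0, 0, 0, 0]
    - [0.12, -0.2, 0, 0, 0, 0, 0]
    - [0.12, -0.2, 0, 0, 0, 0, 0]
    - [0.12, -0.2, 0, 0, 0, 0, 0]
    - [0.12, -0.2, 0, 0, 0, 0, 0]
    - [0.12, -0.2, 0, 0, 0, 0, 0]
    - [0.12, -0.2, 0, 0, 0, 0, 0]
    - [0.12, -0.2, 0, 0, 0, 0, 0]
    - [0.12, -0.2, 0, 0, 0, 0, 0]
    - [0.12, -0.2, 0, 0, 0, 0, 0]
    - [0.12, -0.2, 0, 0, 0, 0, 0]
    - [0.12, -0.2, 0, 0, 0, 0, 0]

```text
t: 35.55
eef_pos: [0.4832, -0.1478, 0.0471]
tool_rot: [0.706, 0.708, -0.0, -0.0]
contact_force: [0.6, 1.7, -0.5]
width: 0.0178
```

Call:
carry_out:
  moves:
    - [0.12, -0.2, 0, 0, 0, 0, 0]
    - [0.12, -0.2, 0, 0, 0, 0, 0]
    - [0.12, -0.2, 0, 0, 0, 0, 0]
    - [0.12, -0.2, 0, 0, 0, 0, 0]
    - [0.12, -0.2, 0, 0, 0, 0, 0]
    - [0.12, -0.2, 0, 0, 0, 0, 0]
    - [0.12, -0.2, 0, 0, 0, 0, 0]
    - [0.12, -0.2, 0, 0, 0, 0, 0]
    - [0.12, -0.2, 0, 0, 0, 0, 0]
    - [0.12, -0.2, 0, 0, 0, 0, 0]
    - [0.12, -0.2, 0, 0, 0, 0, 0]
    - [0.12, -0.2, 0, 0, 0, 0, 0]
    - [0.12, -0.2, 0, 0, 0, 0, 0]
    - [0.12, -0.2, 0, 0, 0, 0, 0]
    - [0.12, -0.2, 0, 0, 0, 0, 0]
    - [0.12, -0.2, 0, 0, 0, 0, 0]
    - [0.12, -0.2, 0, 0, 0, 0, 0]
    - [0.12, -0.2, 0, 0, 0, 0, 0]
    - [0.12, -0.2, 0, 0, 0, 0, 0]
    - [0.12, -0.2, 0, 0, 0, 0, 0]

```text
t: 37.22
eef_pos: [0.4833, -0.1878, 0.0471]
tool_rot: [0.706, 0.708, 0.0, -0.0]
contact_force: [-0.5, 0.9, 0.6]
width: 0.0176
```

```bash
python3 look.py 17
python3 - <<'E'
from h import *
p=cv2.imread('pics/w17.png'); c=cam('wrist'); uv=(200+250/3,20+174/3)
print(toplane(c,[uv],.0095))
t,q,d=pic('top','t17'); cv2.imwrite('pics/t17r.png',cv2.resize(q[200:330,190:450],None,fx=3,fy=3,interpolation=cv2.INTER_CUBIC))
E
```

```text
[ 0.4833 -0.1878  0.0471] [-0.46  0.94  0.62] [ 0.36 -0.08 -0.07]
[[ 0.48310527 -0.0821334   0.0095    ]]
```

View pics/w17r.png

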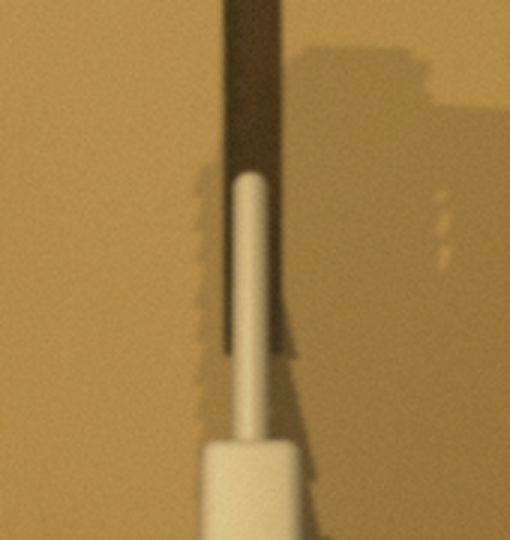

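View pics/t17r.png

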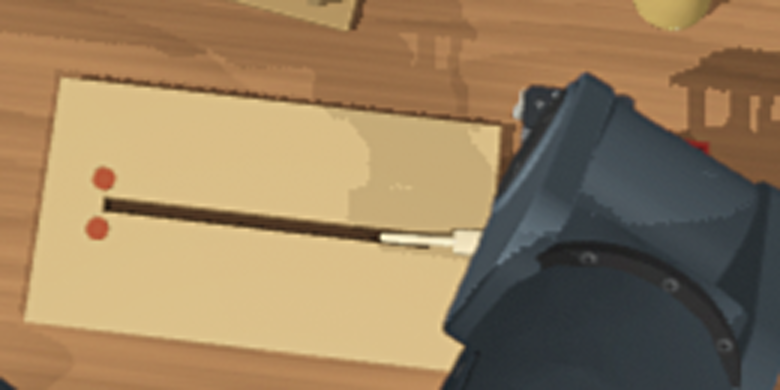

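Run:
```python
from h import *
c=cam('wrist'); print(toplane(c,[(284,20+355/3)],.014)); t=cam('top'); print(toplane(t,[(190+380/3,200+238/3)],.0095))
```

```text
[[ 0.48364057 -0.11965401  0.014     ]]
[[ 0.48069032 -0.08263387  0.0095    ]]
```

Tip at y = -0.082, far end of the seam at -0.120. 2 cm more takes it past seam_end (-0.095).

Call:
carry_out:
  moves:
    - [0.12, -0.2, 0, 0, 0, 0, 0]
    - [0.12, -0.2, 0, 0, 0, 0, 0]
    - [0.12, -0.2, 0, 0, 0, 0, 0]
    - [0.12, -0.2, 0, 0, 0, 0, 0]
    - [0.12, -0.2, 0, 0, 0, 0, 0]
    - [0.12, -0.2, 0, 0, 0, 0, 0]
    - [0.12, -0.2, 0, 0, 0, 0, 0]
    - [0.12, -0.2, 0, 0, 0, 0, 0]
    - [0.12, -0.2, 0, 0, 0, 0, 0]
    - [0.12, -0.2, 0, 0, 0, 0, 0]
    - [0.12, 0, 0, 0, 0, 0, 0]
    - [0.12, 0, 0, 0, 0, 0, 0]
    - [0.12, 0, 0, 0, 0, 0, 0]

```text
t: 38.4
eef_pos: [0.4835, -0.2078, 0.0473]
tool_rot: [0.706, 0.708, -0.0, 0.0]
contact_force: [-0.4, -1.2, 2.1]
width: 0.0179
```

```bash
python3 look.py 18
python3 - <<'E'
from h import *
t,q,d=pic('top','t18'); cv2.imwrite('pics/t18r.png',cv2.resize(q[200:330,190:450],None,fx=3,fy=3,interpolation=cv2.INTER_CUBIC))
E
```

```text
[ 0.4835 -0.2078  0.0473] [-0.45 -1.16  2.09] [-0.08 -0.09  0.01]
```

View pics/w18r.png

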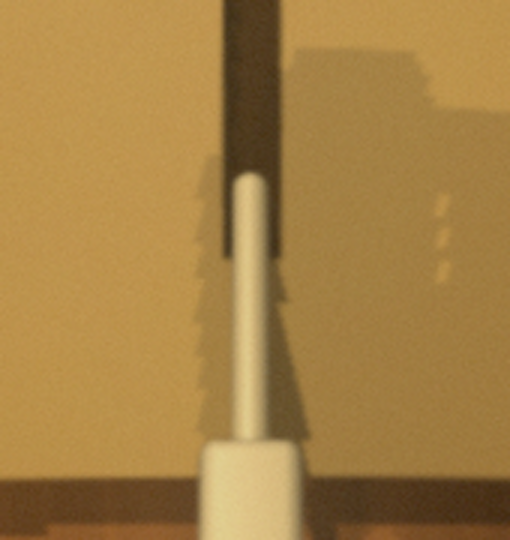

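The tip has passed seam_end and stands about 17 mm from the closed end, still seated at the same place in the grip. Lifting and returning to the rest.

Call:
carry_out:
  moves:
    - [0.12, 0, 0, -0.5, 0, 0, 0]
    - [0.12, 0, 0, -1.5, 0, 0, 0]
    - [0.12, 0, 0, -2.5, 0, 0, 0]
    - [0.12, 0, 0, -2.5, 0, 0, 0]
    - [0.12, 0, 0, -2.5, 0, 0, 0]
    - [0.12, 0, 0, -1.5, 0, 0, 0]
    - [0.12, 0, 0, 0, 0, 0, 0.077]
    - [0.12, 0, 0, 0, 0, 0, 0.076]
    - [0.12, 0, 0, 0, 0, 0, 0]

```text
t: 39.25
eef_pos: [0.4832, -0.2073, 0.1576]
tool_rot: [0.759, 0.651, 0.0, 0.0]
contact_force: [0.6, 0.1, -1.1]
width: 0.0176
```

Run:
```python
from h import *
goto(0.6735,0.0368,0.158,1.420)
```

```text
t39.25 psi now 1.417 tilt [ 0. -0.] az -0.003 shift cm [27.   15.14 -0.04] q [-0.49  0.38  1.78  0.    0.98 -0.34]
```

Call:
carry_out:
  moves:
    - [0.12, 1.5, 0.84, 0, 0, 0, -0.003]
    - [0.12, 2.55, 1.43, 0, 0, 0, 0]
    - [0.12, 2.55, 1.43, 0, 0, 0, 0]
    - [0.12, 2.55, 1.43, 0, 0, 0, 0]
    - [0.12, 2.55, 1.43, 0, 0, 0, 0]
    - [0.12, 2.55, 1.43, 0, 0, 0, 0]
    - [0.12, 2.55, 1.43, 0, 0, 0, 0]
    - [0.12, 2.55, 1.43, 0, 0, 0, 0]
    - [0.12, 2.55, 1.43, 0, 0, 0, 0]
    - [0.12, 2.55, 1.43, 0, 0, 0, 0]
    - [0.12, 2.55, 1.43, 0, 0, 0, 0]
    - [0.12, 0, 0, 0, 0, 0, 0]
    - [0.12, 0, 0, 0, 0, 0, 0]
    - [0.12, 0, 0, 0, 0, 0, 0]
    - [0.12, 0, 0, 0, 0, 0, 0]

```text
t: 40.5
eef_pos: [0.6724, 0.0363, 0.157]
tool_rot: [0.757, 0.653, -0.0, -0.0]
contact_force: [-0.2, -0.9, -1.4]
width: 0.018
```

Run:
```python
from h import *
goto(0.6735,0.0368,0.0582,1.420)
pic('wrist','w19')
```

```text
t40.50 psi now 1.423 tilt [-0.001 -0.   ] az 0.003 shift cm [0.06 0.11 9.88] q [-0.02  0.64  1.36 -0.    1.15  0.13]
```

View pics/w19.png

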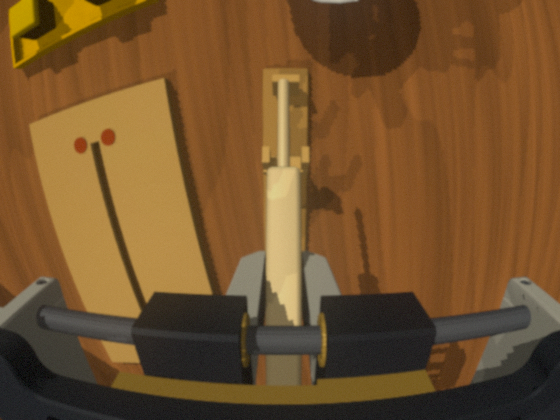

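The stick is lined up over the rest, tip at (284,80) by the stop. Correcting by 1 mm and lowering.

Call:
carry_out:
  moves:
    - [0.12, 0.04, 0.11, 1.0, 0, 0, 0.003]
    - [0.12, 0, 0, 2.0, 0, 0, 0]
    - [0.12, 0, 0, 2.0, 0, 0, 0]
    - [0.12, 0, 0, 1.5, 0, 0, 0]
    - [0.12, 0, 0, 1.0, 0, 0, 0]
    - [0.12, 0, 0, 0.3, 0, 0, 0]
    - [0.12, 0, 0, 0, 0, 0, 0]
    - [0.12, 0, 0, 0, 0, 0, 0]
    - [0.12, 0, 0, 0, 0, 0, 0]

```text
t: 41.3
eef_pos: [0.6747, 0.0373, 0.0802]
tool_rot: [0.758, 0.652, 0.001, 0.001]
contact_force: [1.1, 0.2, -0.5]
width: 0.0179
```

```bash
python3 look.py 20
python3 - <<'E'
from h import *
goto(0.6735,0.0368,0.0582,1.420)
c,p,d=pic('scene','s20'); cv2.imwrite('pics/s20r.png',cv2.resize(p[220:300,260:385],None,fx=6.4,fy=6.4,interpolation=cv2.INTER_CUBIC))
E
```

```text
[0.6747 0.0373 0.0802] [ 1.14  0.23 -0.53] [-0.04 -0.08  0.  ]
t41.35 psi now 1.420 tilt [ 0.002 -0.   ] az -0.000 shift cm [-0.07 -0.1   2.2 ] q [-0.01  0.73  1.4   0.    1.01  0.14]
```

View pics/s20r.png

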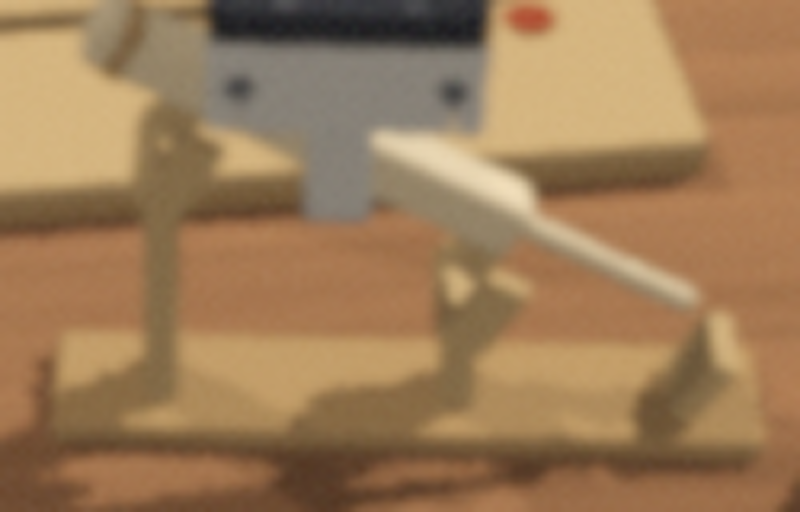

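View pics/w20r.png

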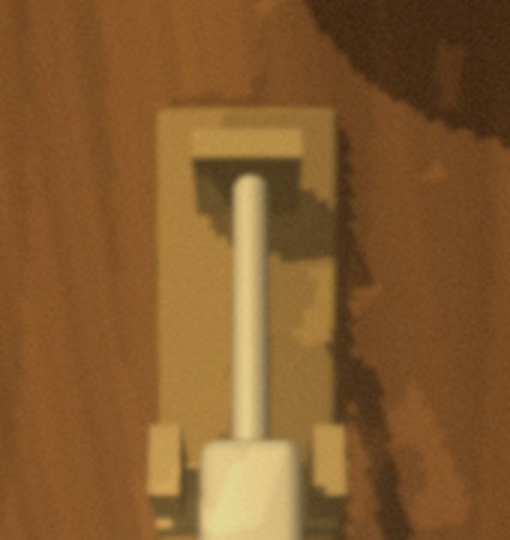

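Call:
carry_out:
  moves:
    - [0.12, 0, 0, 0, 0, 0, 0]
    - [0.12, 0, 0, 0, 0, 0, 0]
    - [0.12, 0, 0, 0, 0, 0, 0]
    - [0.12, 0, 0, 0, 0, 0, 0]

```text
t: 41.73
eef_pos: [0.6741, 0.0374, 0.0792]
tool_rot: [0.758, 0.652, 0.0, 0.0]
contact_force: [0.1, 0.4, -1.2]
width: 0.018
```

Run:
```python
from h import *
goto(0.6735,0.0368,0.0582,1.420)
```

```text
t41.73 psi now 1.420 tilt [ 0. -0.] az -0.000 shift cm [-0.07 -0.05  2.1 ] q [-0.01  0.73  1.4  -0.    1.01  0.14]
```

Call:
carry_out:
  moves:
    - [0.12, -0.09, -0.05, 0.3, 0, 0, 0]
    - [0.12, 0, 0, 0.4, 0, 0, 0]
    - [0.12, 0, 0, 0.4, 0, 0, 0]
    - [0.12, 0, 0, 0.4, 0, 0, 0]
    - [0.12, 0, 0, 0.3, 0, 0, 0]
    - [0.12, 0, 0, 0.1, 0, 0, 0]
    - [0.12, 0, 0, 0, 0, 0, 0]
    - [0.12, 0, 0, 0, 0, 0, 0]
    - [0.12, 0, 0, 0, 0, 0, 0]

```text
t: 42.48
eef_pos: [0.6736, 0.0366, 0.0604]
tool_rot: [0.758, 0.652, 0.0, 0.0]
contact_force: [0.1, 0.4, -0.5]
width: 0.0178
```

```bash
python3 look.py 21
python3 - <<'E'
from h import *
goto(0.6735,0.0368,0.0582,1.420)
c,p,d=pic('scene','s21'); cv2.imwrite('pics/s21r.png',cv2.resize(p[220:300,260:385],None,fx=6.4,fy=6.4,interpolation=cv2.INTER_CUBIC))
E
```

```text
[0.6736 0.0366 0.0604] [ 0.14  0.39 -0.5 ] [-0.04 -0.04  0.  ]
t42.53 psi now 1.420 tilt [ 0. -0.] az -0.000 shift cm [ 0.02 -0.01  0.22] q [-0.01  0.75  1.41 -0.    0.98  0.14]
```

View pics/s21r.png

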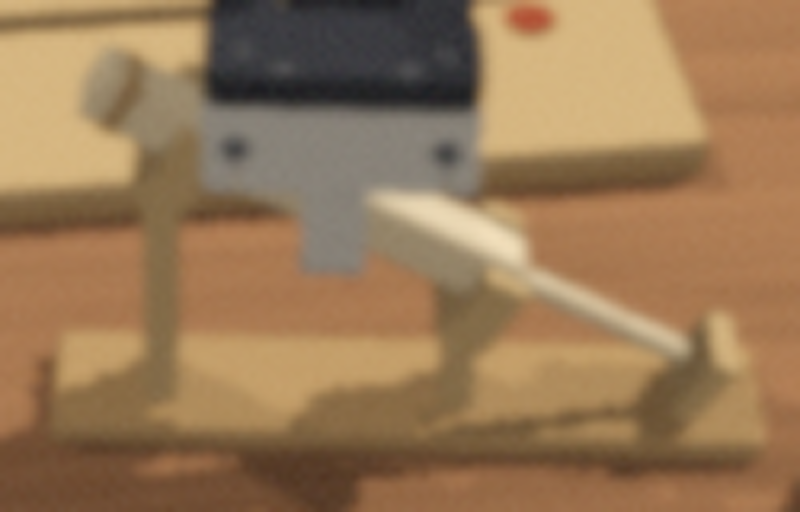

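View pics/w21r.png

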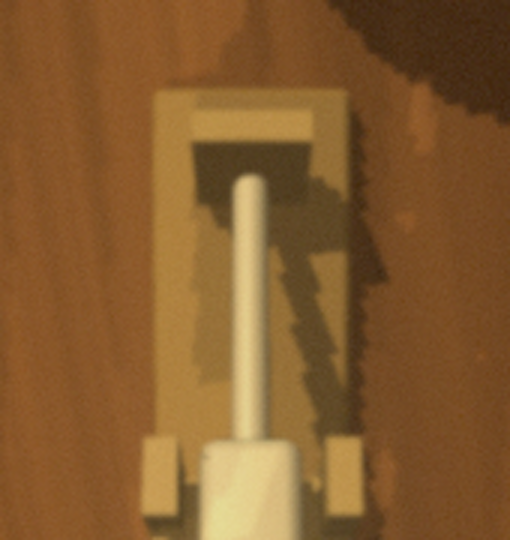

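The stick lies between the cheeks of both forks, its tip in front of the stop, 2 mm above its seat. Lowering the last bit.

Call:
carry_out:
  moves:
    - [0.12, 0, 0, 0.1, 0, 0, 0]
    - [0.12, 0, 0, 0.06, 0, 0, 0]
    - [0.12, 0, 0, 0.04, 0, 0, 0]
    - [0.12, 0, 0, 0, 0, 0, 0]
    - [0.12, 0, 0, 0, 0, 0, 0]

```text
t: 43.0
eef_pos: [0.6735, 0.0366, 0.0583]
tool_rot: [0.758, 0.652, 0.0, 0.0]
contact_force: [-0.7, 0.8, 1.7]
width: 0.0183
```

Call:
carry_out:
  moves:
    - [0.15, 0, 0, 0, 0, 0, 0]
    - [0.22, 0, 0, 0, 0, 0, 0]
    - [0.3, 0, 0, 0, 0, 0, 0]
    - [0.4, 0, 0, 0, 0, 0, 0]
    - [0.5, 0, 0, 0, 0, 0, 0]
    - [0.5, 0, 0, 0, 0, 0, 0]
    - [0.5, 0, 0, 0, 0, 0, 0]
    - [0.5, 0, 0, 0, 0, 0, 0]
  newtons: 10

```text
t: 43.67
eef_pos: [0.6734, 0.0366, 0.0581]
tool_rot: [0.758, 0.652, -0.0, -0.0]
contact_force: [0.1, 0.3, 0.2]
width: 0.0463
```

```bash
python3 look.py 22
python3 - <<'E'
from h import *
c,p,d=pic('scene','s22'); cv2.imwrite('pics/s22r.png',cv2.resize(p[220:300,260:385],None,fx=6.4,fy=6.4,interpolation=cv2.INTER_CUBIC))
E
```

```text
[0.6734 0.0366 0.0581] [0.08 0.27 0.21] [-0.03 -0.13  0.01]
```

View pics/w22.png

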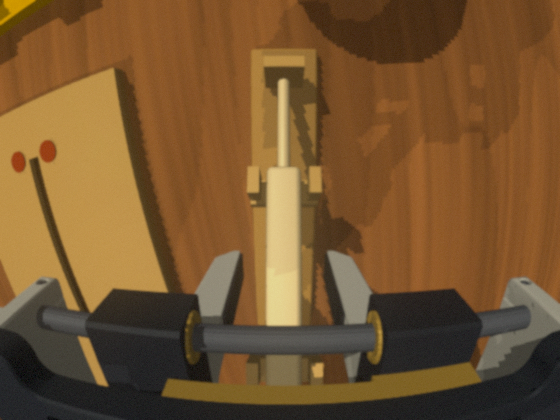

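View pics/s22r.png

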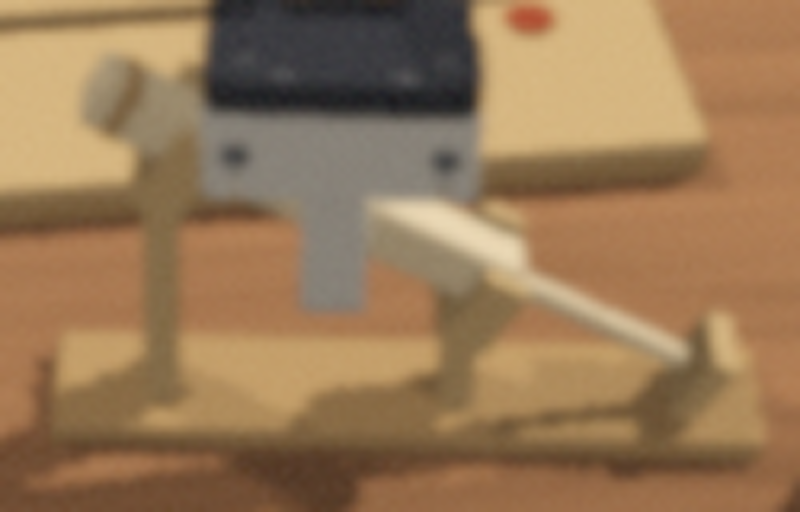

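Released; the stick lies in both forks with its tip at the stop, matching the first view (tip at (690,355), tail at (100,95)). Raising the gripper, moving away, and checking everything.

Call:
carry_out:
  moves:
    - [0.5, 0, 0, -0.5, 0, 0, 0]
    - [0.5, 0, 0, -1.5, 0, 0, 0]
    - [0.5, 0, 0, -2.5, 0, 0, 0]
    - [0.5, 0, 0, -3, 0, 0, 0]
    - [0.5, 0, 0, -3, 0, 0, 0]
    - [0.5, 0, 0, -3, 0, 0, 0]
    - [0.5, 0, 0, -3, 0, 0, 0]
    - [0.5, 0, 0, -2, 0, 0, 0]
    - [0.5, -1, -3, 0, 0, 0, 0]
    - [0.5, -1, -3, 0, 0, 0, 0]
    - [0.5, -1, -3, 0, 0, 0, 0]
    - [0.5, -1, -3, 0, 0, 0, 0]
    - [0.5, -1, -3, 0, 0, 0, 0]
    - [0.5, -1, -3, 0, 0, 0, 0]
    - [0.5, -1, -3, 0, 0, 0, 0]
    - [0.5, -1, -3, 0, 0, 0, 0]
    - [0.5, -1, -3, 0, 0, 0, 0]
    - [0.5, 0, 0, 0, 0, 0, 0]

```text
t: 45.27
eef_pos: [0.3888, -0.012, 0.2433]
tool_rot: [0.759, 0.652, -0.001, -0.0]
contact_force: [0.3, -0.5, -0.1]
width: 0.0467
```

Run:
```python
from h import *
s=arm.observe(); print(s['t'],s['eef_pos'])
t,a,_=pic('top','t23'); sc,b,_=pic('scene','s23')
cv2.imwrite('pics/t23r.png',cv2.resize(a[165:215,215:315],None,fx=8,fy=8,interpolation=cv2.INTER_CUBIC))
for n,x in (('top',a),('scene',b)):
    o=cv2.imread(f'pics/{n}0.png')
    cv2.imwrite(f'pics/cmp_{n}.png',np.hstack([o,x])[:, :] if 0 else x)
```

```text
45.2667 [ 0.38880014 -0.01201092  0.24328733]
```

View pics/t23.png

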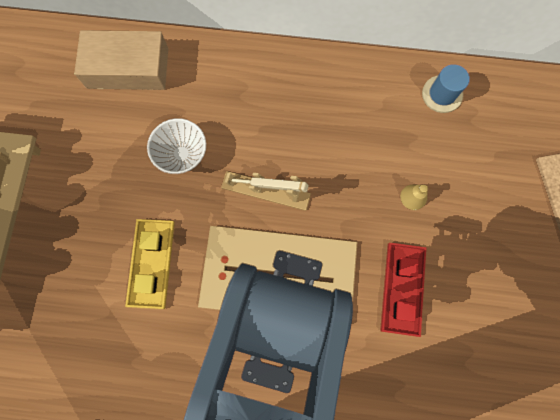

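View pics/t23r.png

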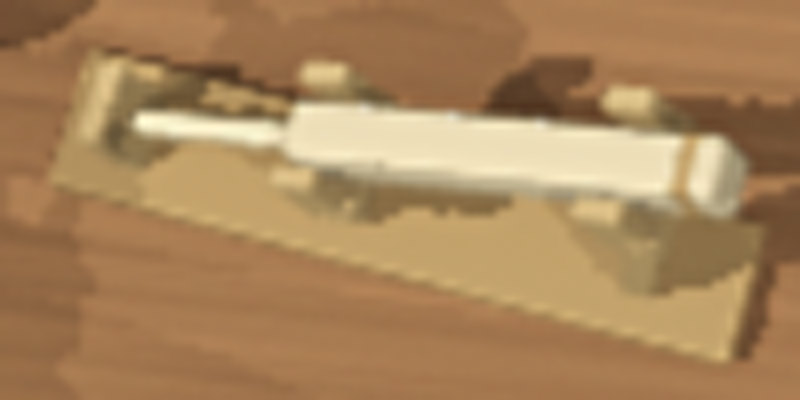

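View pics/s23.png

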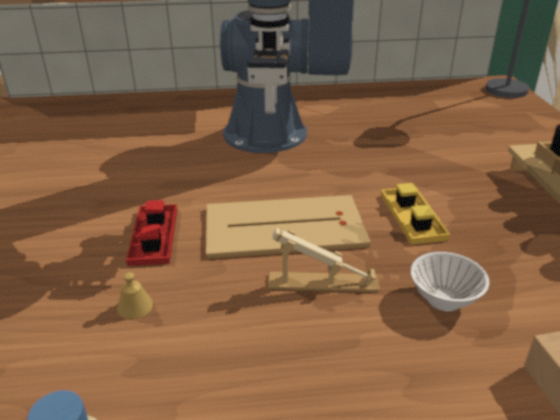

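Stick, bowl and grinder stand as at the start. The nearer red tin in the scene view (150,238) looks different from before, so I'll zoom in.

Run:
```python
from h import *
for n in ('s9','s23'):
    globals()[n]=cv2.resize(cv2.imread(f'pics/{n}.png')[195:270,115:195],None,fx=4.8,fy=4.8,interpolation=cv2.INTER_CUBIC)
cv2.imwrite('pics/cmpr.png',np.hstack([s9,s23]))
a=[cv2.resize(cv2.imread(f'pics/{n}.png')[235:340,375:435],None,fx=5,fy=5,interpolation=cv2.INTER_CUBIC) for n in ('t9','t23')]
cv2.imwrite('pics/cmpt.png',np.hstack(a))
```

```text
(no output)
```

View pics/cmpr.png

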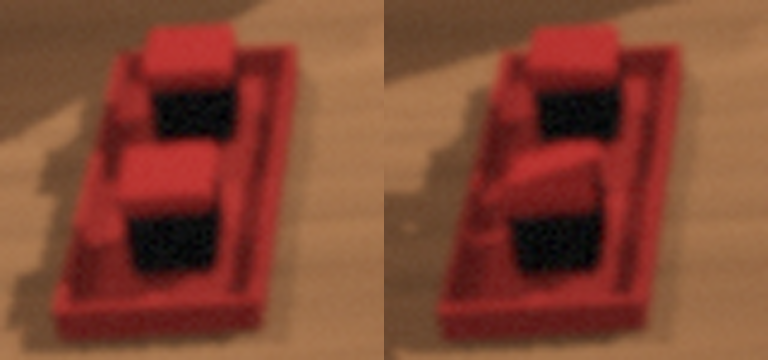

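View pics/cmpt.png

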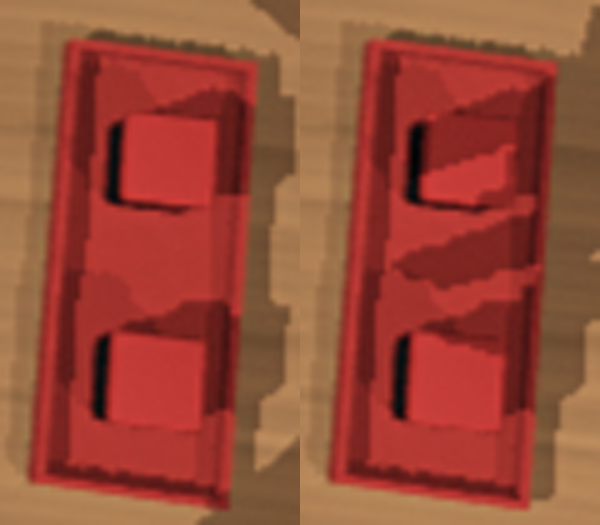

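That was only the arm's shadow across the lid; the tins have not moved. Handing in.

```bash
python3 -c "
from rig import arm
print(arm.hand_in())"
```

```text
the job is handed in; nothing more can be done
None
```

The job is done and handed in at about 45 s of the 210 s allowed; hand-in reports no verdict.

- **Tins:** Four tins were present, two red and two yellow. All four stand upright, side by side, in the tray that matches their lids. The last pictures show the board clear.
- **Seam:** I drew the stick's tip down in the seam at about 2.4 cm/s, from about 112 mm on the stud side to about 107 mm beyond the middle at the other end. It stayed centred in the wrist views, with about 1–2 N on the tool. I paused for a moment between moves to look. I stopped about 17 mm before the closed far end, because the sloping stick would have touched it.
- **Stick:** It lies back in both forks, tip by the stop, at the same picture positions as at the start to within a pixel or so.
- **Bystanders:** By eye, the bowl and the grinder look unmoved in both the top and scene views. The robot was touching nothing at hand-in.

**Checks that disagreed:**
- The wrist camera placed things about 2 mm further in x than the top camera. I lined up the tip with the seam using the wrist view alone.
- In the last scene view one red tin looked changed, but zooming in showed it was only the arm's shadow.
- I saw no sign of the knock that might have moved a tin.

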